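# Refit the return spring and push knob of a bench press

## Robot

A 6-joint arm with a two-finger parallel gripper is mounted at the origin on the work surface. World frame = base frame: x ahead of the robot, y to its left, z up, the work surface at z = 0. Lengths are in mm, angles in rad, forces in N, time in s.
With the tool pointing down it reaches from about 275 to 750 mm from the base axis. Payload 10.2 kg.
Tool frame: the origin (TCP) lies midway between the tips of the shut fingers; the grasp point (between the pads) lies 19 mm behind it; x points along the fingers, y is the direction in which the jaws open and shut, and the axes are right-handed (so a half turn about x gives the same grasp; the last joint's range is limited). The gripper opens to 85 mm and grips with 20 to 120 N. Pads are 22 mm wide; open, the fingers measure 114 mm over their backs; the gripper's body (76 mm by 85 mm) begins 54 mm behind the grasp point. The pads swing forward as they close: fully open they stand 13 mm farther back than shut.
Start: joints at [-1.524, 0.313, 1.498, -0, 1.331, -0.223], TCP at [139.919, -506.017, 200.294] pointing down, gripper open.
Joint ranges: [-2.94, 2.94], [-0.97, 2.17], [0.19, 2.56], [-1.23, 4.37], [0.02, 3.11], [-2.88, 2.88]. Speed limits (rad/s): [2.39, 2.39, 3.01, 3.14, 3.14, 3.14].

## Interface

Orientations are given as a unit quaternion [w, x, y, z].
In Python, from rig import sense, capture, get_calibration, finish_job gives the robot as it stands.
- The arm moves only by the tool jog_arm, never from a script. Its argument "increments" is a list of rows, each an object of numbers: "rx", "ry", "rz": the turn, a rotation vector about the tool's x, y, z in rad; "x", "y", "z": the shift along the tool's x, y, z in mm; "hand": the finger opening in mm, from 0 to 85.4. A call has 1 to 5 rows; each row shifts and turns the commanded pose from where the row before left it, along the tool's axes as they then stand; what a row does not reach is not made up. A row lasts 1/8 s, in which the tool goes at most 62.5 mm and 10.7 degrees, less where a joint would pass 70% of its speed; a pose out of reach is approached as far as the arm can. A call with a gripper value outside its range is refused whole. The fingers move at their own pace and stop on an object; "force" is the grip in N (left out, the last holds). Time passes only in rows, so rows that do not move let the fingers close. It gives the time, the measured TCP pose, the force and the opening at its end, in the units of the state.
- sense(): the state, without advancing time (a new reading comes with each control period).
- capture(name): name is "scene" or "top"; returns the picture (480x640x3 uint8, red, green, blue); there is no depth.
- get_calibration(name): a dict with "camera_matrix" (3x3 intrinsics, pixels), "D" ([k1, k2, p1, p2, k3] as OpenCV has them; the pictures are not rectified), "R" (3x3) and "t" (3): a world point X has camera coordinates R X + t. Camera axes: x right, y down, z forward; pixel columns grow to the right and rows downward; lengths in mm; the calibration is good to about 2 mm. A picture is of the moment at which its call begins. get_calibration takes no time and is no camera call.
- finish_job(): hands the job in, once; it reports no verdict.
The state is a dict: "time_s": time; "joints": joint angles; "dq": joint speeds; "tau": joint torques, N m; "eef_pos": TCP position; "ee_rot": TCP orientation; "force": force on the tool from outside, world axes, zero at the start; "wrist_torque": the same for the moment, N m; "grip_width": opening from 0.0 (shut) to 1.0 (fully open).
Only numpy, scipy, OpenCV 4.12 (cv2) and the standard library are available. Lean on these libraries where they do the work, as an engineer would, in place of code of your own. Each camera call takes 0.05 s, during which the arm holds its last target.

## Task

The small C-frame press has been cleaned and wants putting back together: thread the long return spring, the end with the cross-bar downwards, over the plunger until it sits fully home on the boss, turning it a little whenever it snags and never forcing it, because the cross-bar has to drop into the plunger's saw slot. Then fit the black push knob over the plunger's end so that it sits upright on top of the spring, let go, and leave the spare short spring and the brass bush where they lie.

Things in the scene. Friction and masses are not known exactly. Their poses are not given: they have to be found in the camera images.
- press: Grey cast C-frame hand press, fixed to the bench. Origin at bench level on the plunger axis; x points from it to the press's column, z up. Base 150 x 86 mm, 16 mm high, from x = -45 to 105 mm; column and arm 28 to 40 mm wide, nowhere above 96 mm. The arm ends in a round boss, 36 mm in diameter, through which the bare steel plunger stands upright.
- press_seat (a point): Spring seat: centre of the flat steel top (30 mm diameter) of the press's boss, on the plunger axis, 95 mm above the bench. Axes as press. The plunger, a round rod of 13 mm diameter, rises 62 mm above it.
- rod_end (a point): Middle of the plunger's top end, 157 mm above the bench; axes as press. The end has a 1.8 mm chamfer. A saw slot, 3.8 mm wide, open at the top, goes right across the rod and down to below the seat. It lies along the press's x give or take 1 rad: that angle is not measured, find it by feel or by eye. The plunger turns in its bore against 0.03 N m.
- spring: Return spring: plain steel, upright on the mat, 50 mm long, 22.5 mm outside, 17.5 mm inside, wire 2.5 mm, 40 g. Origin: centre of lower end, z up. There the wire end is bent straight across the bore, along the spring's x: this cross-bar passes the rod only in its slot (play 0.1 rad either way). Held by the upper 20 mm it yields 1 N/mm for 9 mm, then is solid; it cannot twist.
- knob: Push knob: black, 34 mm high, about 100 g, upright on the mat, bore downwards; a round head of 31 mm diameter (upper 16 mm) on a sleeve of 28 mm. Origin: centre of its underside, z up. The blind bore is 16 mm wide and 18 mm deep, so it comes to rest on the seated spring (underside 46 to 50 mm above the seat) before the plunger's end reaches its bottom.
- short_spring: Bystander: a shorter, wider spring, 33 mm outside diameter, 24 mm high, upright on the mat. Origin at the centre of its underside.
- bush: Bystander: plain brass bush, 26 mm diameter, 22 mm high, bore 12 mm, upright on the mat. Origin at the centre of its underside.
- mat: Green bench mat, 240 x 250 mm, 3 mm thick, on the bench. The two springs, the knob and the bush stand on it in a 2 x 2 layout about 100 mm apart; which stands where varies. Origin at the centre of its underside.
There are look-alikes about, which are no part of the job. What is shaped like the knob but pink or purple is not meant.

How it is judged:
By the outcome, as a careful person would: the job done as asked, in the order asked, and still so for the second after the job is handed in, with the robot touching nothing.
It also fails if it takes over 72 s, if anything falls off the work surface, if the arm or the gripper's body presses on something with over 40 N, if the wrist force passes 120 N, or if a joint passes its speed limit or range.

## Working session

There is one attempt and no reset: what is moved stays moved. The work goes in short steps, Python scripts to look and compute and a tool call to move; the robot and the scene stay as the last step left them, time stands still between calls to the robot, and variables do not carry over. Pictures are saved under pics/ and viewed, and the job is handed in when it is done.

Besides the shell and the picture viewer there is one more tool, called after "Request:" as name(argument=value, ...) on one line, values as JSON. jog_arm: Moves the arm, as the interface text tells. Its arguments: {"type":"object","properties":{"increments":{"type":"array","items":{"type":"object","properties":{"rx":{"type":"number"},"ry":{"type":"number"},"rz":{"type":"number"},"x":{"type":"number"},"y":{"type":"number"},"z":{"type":"number"},"hand":{"type":"number"}}}},"force":{"type":"number"}},"required":["increments"]}

```bash
mkdir -p pics
python3 - <<'E'
from rig import *
import cv2
for n in("scene","top"):
    im=capture(n); cv2.imwrite(f"pics/{n}0.png",im[:,:,::-1]); c=get_calibration(n); print(n,c)
print(sense())
E
```

```text
scene {'camera_matrix': array([[467.1402232 ,   0.        , 313.4813784 ],
       [  0.        , 467.1402232 , 243.29534915],
       [  0.        ,   0.        ,   1.        ]]), 'D': array([-0.00039621,  0.        ,  0.        ,  0.        ,  0.        ]), 'R': array([[-2.26649837e-01,  9.73975844e-01,  9.52550768e-04],
       [ 6.89239392e-01,  1.61080872e-01, -7.06400746e-01],
       [-6.88170700e-01, -1.59449078e-01, -7.07811472e-01]]), 't': array([ 235.16051656, -236.0516097 , 1255.2761856 ])}
top {'camera_matrix': array([[543.89623513,   0.        , 314.49669043],
       [  0.        , 543.89623513, 242.91857449],
       [  0.        ,   0.        ,   1.        ]]), 'D': array([-0.06399214,  0.        ,  0.        ,  0.        ,  0.        ]), 'R': array([[-9.72008677e-03, -9.99952103e-01, -1.14525404e-03],
       [-9.96280360e-01,  9.78244981e-03, -8.56139512e-02],
       [ 8.56210540e-02,  3.08819068e-04, -9.96327727e-01]]), 't': array([-108.00170383,  512.56476639, 1019.11841852])}
{'time_s': 0.1, 'joints': array([-1.52440315e+00,  3.13405378e-01,  1.49834605e+00,  5.04752610e-06,
        1.33098378e+00, -2.23385939e-01]), 'dq': array([ 0.00071624, -0.00066931, -0.00139963,  0.00013769,  0.00119864,
       -0.00023999]), 'tau': array([ 2.90333104e-03, -4.12900579e+01, -2.60139388e+01, -1.51718682e-04,
        3.04970876e-03,  6.09856954e-06]), 'eef_pos': array([ 139.90693574, -505.75133858,  199.79218943]), 'ee_rot': array([ 0.09468968,  0.70072093,  0.09549412, -0.70064607]), 'force': array([-1.03271563, -0.64238238, -0.44909565]), 'wrist_torque': array([-0.02295409,  0.00626564, -0.01314052]), 'grip_width': 1.0011289579662686}
```

View pics/scene0.png

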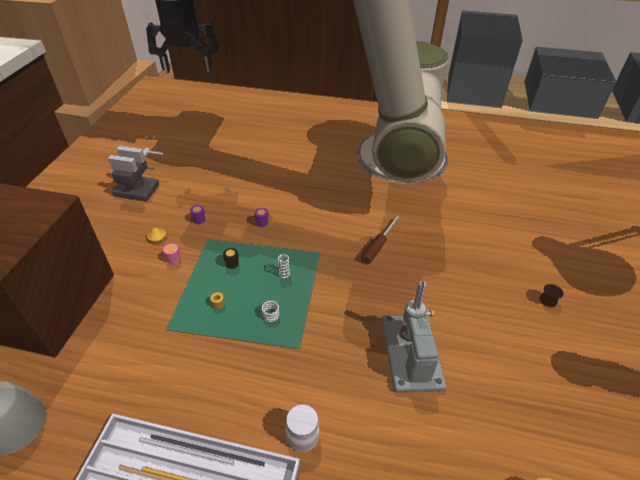

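View pics/top0.png

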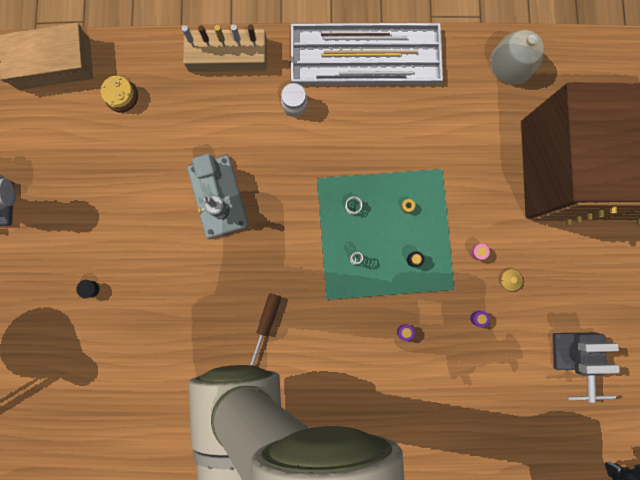

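Knob candidates are:
- black with an orange top disc, on the mat: top (416,259), scene (231,258)
- black spool off the mat: top (87,289)
- pink: top (482,252)
- purple: top (406,333) and (481,319)

The black one on the mat fits the description. I'll check it in enlarged crops.

Run:
```python
import cv2,numpy as np
t=cv2.imread("pics/top0.png"); s=cv2.imread("pics/scene0.png")
r=lambda a,k:cv2.resize(a,None,fx=k,fy=k,interpolation=cv2.INTER_CUBIC)
a=r(t[180:300,320:460],5)
b=r(s[235:345,165:325],5)
c=np.hstack([r(t[145:245,180:255],5)[:500],r(s[270:370,380:455],5)[:500]])
for n,i in zip("abc",(a,b,c)): cv2.imwrite(f"pics/crop_{n}.png",i); print(i.shape)
```

```text
(600, 700, 3)
(550, 800, 3)
(500, 750, 3)
```

View pics/crop_a.png

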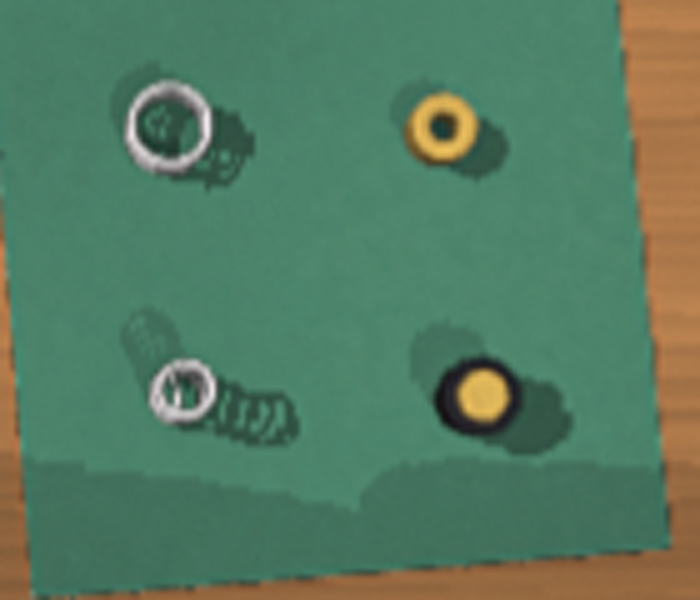

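View pics/crop_b.png

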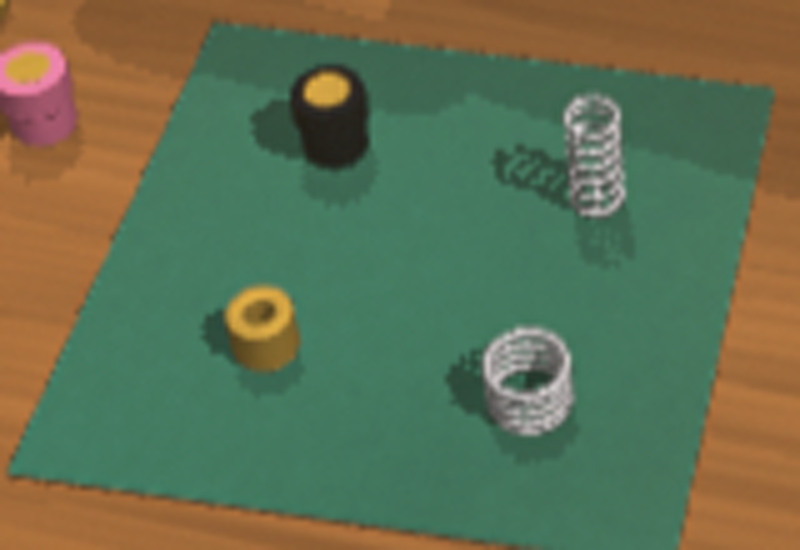

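View pics/crop_c.png

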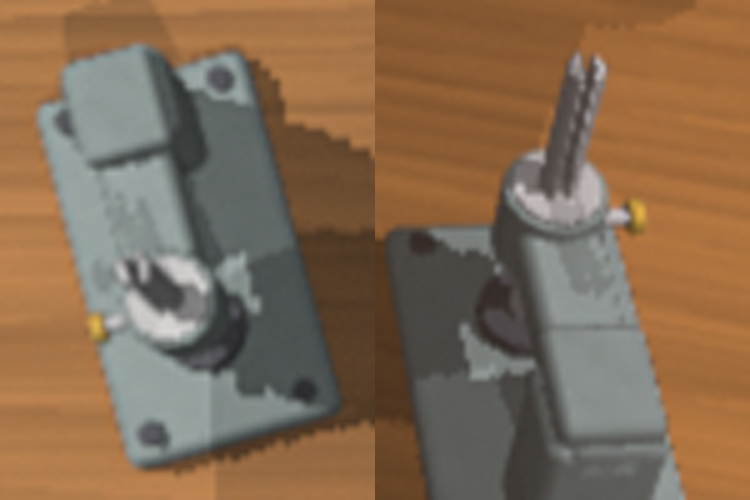

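The first crop confirms it. The black knob with the gold top is on the mat at top (416.6,259). The long spring is at (357,258), the short spring at (354,205) and the bush at (408,205). In the press crop the rod tip is at top ~(207.6,199) and scene ~(422.6,282), with the slot facing the scene camera. Next I'll measure.

```bash
cat > h.py <<'E'
from rig import *
import cv2,numpy as np
def ray(n,p):
    c=get_calibration(n); u=cv2.undistortPoints(np.array([[p]],float),c["camera_matrix"],c["D"])[0,0]
    R=np.array(c["R"]);t=np.array(c["t"]); return -R.T@t, R.T@np.array([u[0],u[1],1.])
def onz(n,p,z):
    o,d=ray(n,p); return o+d*(z-o[2])/d[2]
def proj(n,X):
    c=get_calibration(n); return cv2.projectPoints(np.array(X,float).reshape(-1,1,3),cv2.Rodrigues(c["R"])[0],c["t"],c["camera_matrix"],c["D"])[0].reshape(-1,2)
def two(pa,pb):
    A=np.zeros((3,3));b=np.zeros(3)
    for n,p in(("top",pa),("scene",pb)):
        o,d=ray(n,p);d/=np.linalg.norm(d);M=np.eye(3)-np.outer(d,d);A+=M;b+=M@o
    return np.linalg.solve(A,b)
E
python3 - <<'E'
from h import *
def sc(x,y):return (165+x/5-.4,235+y/5-.4)
def tc(x,y):return (320+x/5-.4,180+y/5-.4)
print("spring",onz("top",tc(184,391),53),onz("scene",sc(594,112),53))
print("knob",onz("top",tc(483,396),37),onz("scene",sc(327,89),37))
print("short",onz("top",tc(169,127),27)); print("bush",onz("top",tc(442,127),25))
print("rod",onz("top",(207.6,199),157),onz("scene",(422.2,282.2),157))
t=cv2.imread("pics/top0.png"); s=cv2.imread("pics/scene0.png")
r=lambda a,k:cv2.resize(a,None,fx=k,fy=k,interpolation=cv2.INTER_LANCZOS4)
a=np.hstack([r(t[190:220,195:225],13),r(s[275:305,405:435],13)]);cv2.imwrite("pics/rod_z.png",a)
a=np.hstack([r(t[245:275,342:372],13),r(s[250:280,270:300],13)]);cv2.imwrite("pics/spr_z.png",a)
# seat: light steel disc
print("boss top",onz("top",(180+175/5,145+300/5),95), onz("scene",(380+180/5,270+190/5),95))
E
```

```text
spring [ 480.37698191 -190.38583878   53.        ] [ 480.34997824 -190.38010347   53.        ]
knob [ 478.25453614 -304.46030382   37.        ] [ 478.31533191 -304.19533568   37.        ]
short [ 583.27889356 -188.29724102   27.        ]
bush [ 582.66574872 -293.58532051   25.        ]
rod [575.76855013  65.99348478 157.        ] [576.3769723   68.53843467 157.        ]
boss top [575.25943926  64.87083559  95.        ] [580.10926631  68.73324178  95.        ]
```

View pics/rod_z.png

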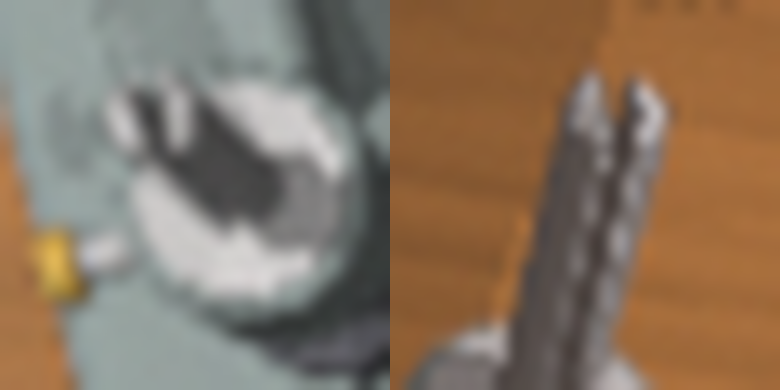

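View pics/spr_z.png

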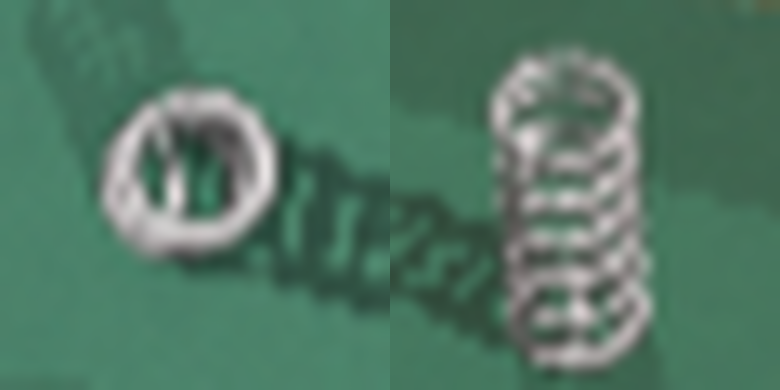

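Run:
```python
from h import *
s=cv2.imread("pics/scene0.png");t=cv2.imread("pics/top0.png")
for n in("scene","top"):
    o,_=ray(n,(320,240)); print(n,"cam",o, "bearing from rod",np.arctan2(o[1]-67,o[0]-576))
# rod strip in scene: rectify via projected axis
P=np.array([[576.2,67.5,z] for z in np.linspace(160,92,300)]);p=proj("scene",P)
c=get_calibration("scene");rt=np.array(c["R"])[0]
W=np.linspace(-14,14,200)
mx=np.zeros((300,200),np.float32);my=mx.copy()
for i,X in enumerate(P):
    q=proj("scene",X+np.outer(W,rt)); mx[i]=q[:,0];my[i]=q[:,1]
st=cv2.remap(s,mx,my,cv2.INTER_CUBIC);
g=st.mean(2)
for a in(60,110,160,210): print(g[a-20:a+20].mean(0)[::6].astype(int))
print(np.round(W[::6],1))
# topdown ortho at rod tip z=157 and spring bottom z=4.5, 53 ; image up=+x, left=+y
def ortho(cx,cy,z,h,k=400):
    a=np.linspace(h,-h,k);X=np.array([[cx+u,cy+v,z] for u in a for v in a]);q=proj("top",X).astype(np.float32).reshape(k,k,2)
    return cv2.remap(t,q[...,0],q[...,1],cv2.INTER_CUBIC)
cv2.imwrite("pics/ort.png",np.hstack([cv2.resize(st,(300,400)),ortho(576,66,157,12),]))
cv2.imwrite("pics/ort2.png",ortho(480.4,-190.4,4.3,16,500))
```

```text
scene cam [1079.83945173    9.13536702  721.52784886] bearing from rod -0.11434638056613694
top cam [ 422.35043074 -113.32539318 1059.13494308] bearing from rod -2.2764899788717754
[ 95  95  95  95  95  95  96  97  96  91  82  75  75  78  84  90 102 115
 109  85  70  82 112 136 139 130 121 114 113 112 113 113 114 114]
[ 96  96  96  96  95  96  96  97  99  96  85  75  73  74  76  79  87  99
  99  83  71  80 105 123 125 119 116 112 109 109 109 109 109 109]
[ 92  92  92  91  91  91  93  99 104 101  88  76  73  74  77  80  85  95
  96  83  71  76  96 116 122 118 115 112 109 108 108 108 109 110]
[ 95  97 102 108 116 122 126 132 140 132 105  80  72  73  76  80  84  89
  89  80  71  76  93 111 120 120 117 112 109 108 109 109 109 109]
[-14.  -13.2 -12.3 -11.5 -10.6  -9.8  -8.9  -8.1  -7.2  -6.4  -5.6  -4.7
  -3.9  -3.   -2.2  -1.3  -0.5   0.4   1.2   2.    2.9   3.7   4.6   5.4
   6.3   7.1   7.9   8.8   9.6  10.5  11.3  12.2  13.   13.9]
```

View pics/ort.png

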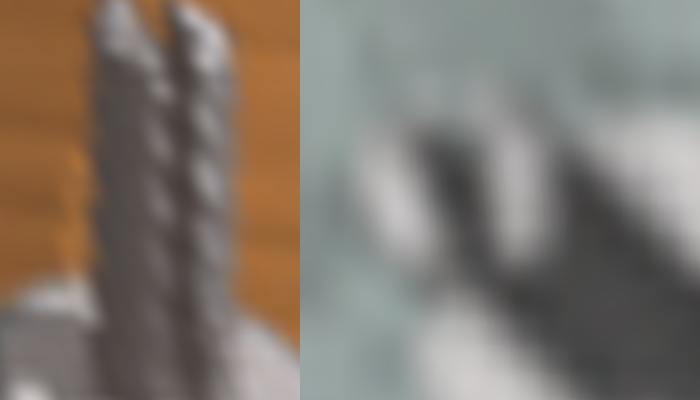

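View pics/ort2.png

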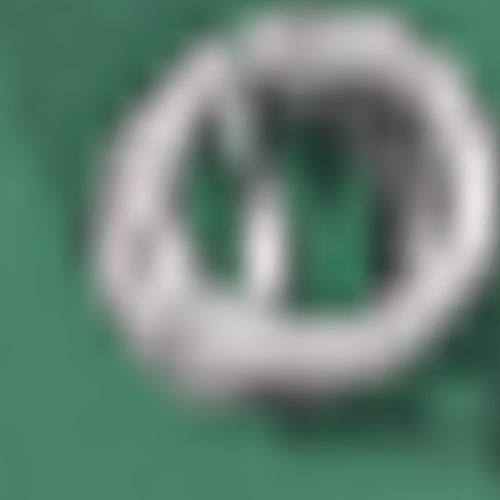

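Run:
```python
from h import *
s=cv2.imread("pics/scene0.png");t=cv2.imread("pics/top0.png")
def ortho(n,im,cx,cy,z,h,k=400):
    a=np.linspace(h,-h,k);X=np.array([[cx+u,cy+v,z] for u in a for v in a]);q=proj(n,X).astype(np.float32).reshape(k,k,2)
    o=cv2.remap(im,q[...,0],q[...,1],cv2.INTER_LANCZOS4); cv2.circle(o,(k//2,k//2),int(8.75/h*k/2),(0,0,255),1); return o
cv2.imwrite("pics/ort3.png",np.hstack([ortho("scene",s,480.4,-190.4,4.3,16),ortho("top",t,480.4,-190.4,4.3,16)]))
from scipy.spatial.transform import Rotation as Ro
q=sense()["ee_rot"];print(Ro.from_quat([q[1],q[2],q[3],q[0]]).as_matrix().round(3))
```

```text
[[-0.     0.267 -0.964]
 [ 0.001 -0.964 -0.267]
 [-1.    -0.001 -0.   ]]
```

View pics/ort3.png

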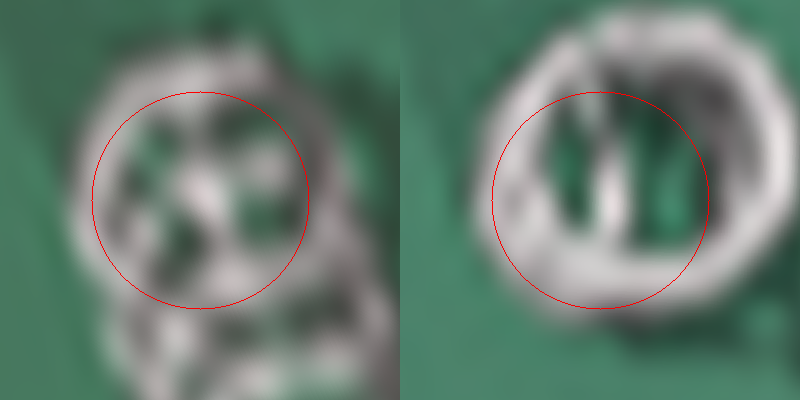

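Request:
jog_arm(increments=[{"y": -21.3, "z": -41.2}, {"y": -21.3, "z": -41.2}, {"y": -21.3, "z": -41.2}, {"y": -21.3, "z": -41.2}, {"y": -21.3, "z": -41.2, "hand": 50}])

```text
schema error: expected keys rx, ry, rz, x, y, z, hand
```

Request:
jog_arm(increments=[{"y": -21.3, "z": -41.2}, {"y": -21.3, "z": -41.2}, {"y": -21.3, "z": -41.2}, {"y": -21.3, "z": -41.2}, {"y": -21.3, "z": -41.2}])

```text
schema error: expected keys rx, ry, rz, x, y, z, hand
```

```bash
cat >> h.py <<'E'
from scipy.spatial.transform import Rotation as Ro
def go(target,yaw=None):
    s=sense();q=s["ee_rot"];M=Ro.from_quat([q[1],q[2],q[3],q[0]]).as_matrix();p=s["eef_pos"]
    print("t",s["time_s"],"pos",p.round(2),"tilt",M[:,0].round(4),"yaw y",round(np.arctan2(M[1,1],M[0,1]),3),"F",s["force"].round(2),"T",s["wrist_torque"].round(3),"grip",round(s["grip_width"]*85.4,2),"j",s["joints"].round(2))
    if target is not None: print("tool shift",(M.T@(np.array(target)-p)).round(2), "to level rotvec(tool):",(M.T@np.cross(M[:,0],[0,0,-1])).round(4))
E
python3 -c "
from h import *
go([480.4,-190.4,24])"
```

```text
t 0.1 pos [ 139.91 -505.75  199.79] tilt [-0.      0.0011 -1.    ] yaw y -1.301 F [-1.03 -0.64 -0.45] T [-0.023  0.006 -0.013] grip 85.5 j [-1.52  0.31  1.5   0.    1.33 -0.22]
tool shift [ 176.14 -213.   -412.18] to level rotvec(tool): [-0.     -0.0003  0.0011]
```

All keys are needed in every row.

Request:
jog_arm(increments=[{"rx": 0, "ry": 0, "rz": 0, "x": 0, "y": -21.3, "z": -41.2, "hand": 85}, {"rx": 0, "ry": 0, "rz": 0, "x": 0, "y": -21.3, "z": -41.2, "hand": 85}, {"rx": 0, "ry": 0, "rz": 0, "x": 0, "y": -21.3, "z": -41.2, "hand": 85}, {"rx": 0, "ry": 0, "rz": 0, "x": 0, "y": -21.3, "z": -41.2, "hand": 50}, {"rx": 0, "ry": 0, "rz": 0, "x": 0, "y": -21.3, "z": -41.2, "hand": 50}])

```text
time_s: 0.72
eef_pos: [311.0, -347.2, 200.1]
ee_rot: [-0.095, -0.701, -0.095, 0.701]
force: [0.3, -0.1, 0.1]
grip_width: 0.601
```

Request:
jog_arm(increments=[{"rx": 0, "ry": 0, "rz": 0, "x": 0, "y": -21.3, "z": -41.2, "hand": 50}, {"rx": 0, "ry": 0, "rz": 0, "x": 0, "y": -21.3, "z": -41.2, "hand": 50}, {"rx": 0, "ry": 0, "rz": 0, "x": 0, "y": -21.3, "z": -41.2, "hand": 50}, {"rx": 0, "ry": 0, "rz": 0, "x": 0, "y": -21.3, "z": -41.2, "hand": 50}, {"rx": 0, "ry": 0, "rz": 0, "x": 0, "y": -21.3, "z": -41.2, "hand": 50}])

```text
time_s: 1.35
eef_pos: [481.1, -189.6, 200.1]
ee_rot: [-0.095, -0.701, -0.095, 0.701]
force: [0.2, -0.8, -0.1]
grip_width: 0.585
```

```bash
python3 -c "
from h import *
go([480.4,-190.4,24])"
```

```text
t 1.35 pos [ 481.13 -189.62  200.05] tilt [-5.e-04  3.e-04 -1.e+00] yaw y -1.301 F [ 0.2  -0.82 -0.08] T [-0.026  0.036 -0.022] grip 49.92 j [-0.6   0.3   1.52 -0.    1.32  0.7 ]
tool shift [176.05   0.62   0.84] to level rotvec(tool): [0.     0.0004 0.0004]
```

Request:
jog_arm(increments=[{"rx": 0, "ry": 0, "rz": 0, "x": 40, "y": 0.6, "z": 0.8, "hand": 50}, {"rx": 0, "ry": 0, "rz": 0, "x": 40, "y": 0, "z": 0, "hand": 50}, {"rx": 0, "ry": 0, "rz": 0, "x": 40, "y": 0, "z": 0, "hand": 50}, {"rx": 0, "ry": 0, "rz": 0, "x": 36, "y": 0, "z": 0, "hand": 50}, {"rx": 0, "ry": 0, "rz": 0, "x": 20, "y": 0, "z": 0, "hand": 50}])

```text
time_s: 1.98
eef_pos: [478.7, -191.1, 22.3]
ee_rot: [-0.094, -0.7, -0.096, 0.701]
force: [0.5, -0.0, 0.8]
grip_width: 0.586
```

Request:
jog_arm(increments=[{"rx": 0, "ry": 0, "rz": 0, "x": 0, "y": 0, "z": 0, "hand": 50}])

```text
time_s: 2.1
eef_pos: [478.8, -191.1, 23.0]
ee_rot: [-0.094, -0.7, -0.096, 0.702]
force: [-0.3, -0.2, -0.1]
grip_width: 0.583
```

```bash
python3 -c "
from h import *
go([480.4,-190.4,24])
s=capture('scene');t=capture('top')
r=lambda a,k:cv2.resize(a,None,fx=k,fy=k,interpolation=cv2.INTER_CUBIC)[:,:,::-1]
cv2.imwrite('pics/g1.png',np.hstack([r(s[220:300,245:325],5),r(t[225:305,310:390],5)]))"
```

```text
t 2.1 pos [ 478.77 -191.13   23.04] tilt [-0.0028  0.0019 -1.    ] yaw y -1.301 F [-0.28 -0.24 -0.07] T [-0.007 -0.057  0.015] grip 49.83 j [-0.61  0.51  1.72  0.    0.91  0.69]
tool shift [-0.96 -0.28 -1.76] to level rotvec(tool): [0.     0.0022 0.0026]
```

View pics/g1.png

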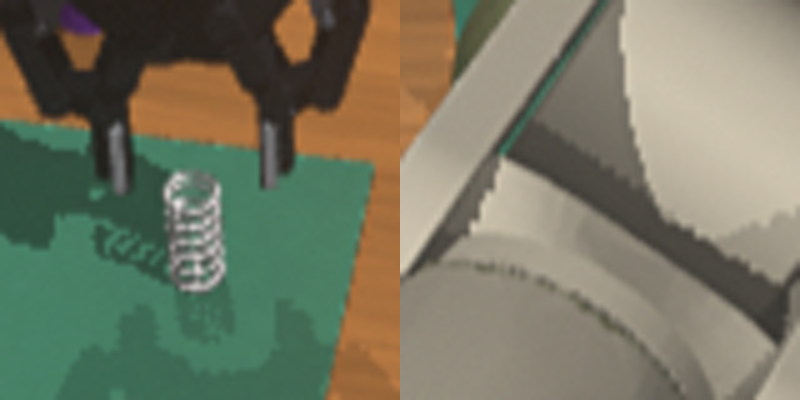

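```bash
python3 -c "
from h import *
for z in (20,25,30,35,40): print(z,proj('scene',[478.8,-191.1,z]),proj('scene',[478.8-.267*25,-191.1+.964*25,z]))"
```

```text
20 [[283.99449948 267.61470368]] [[296.39729573 267.23931635]]
25 [[283.88567852 265.94845561]] [[296.33529373 265.57298398]]
30 [[283.77603406 264.26959332]] [[296.27282291 263.89404685]]
35 [[283.66555671 262.57797306]] [[296.20987793 262.20236146]]
40 [[283.55423695 260.87344892]] [[296.14645337 260.4977821 ]]
```

```bash
python3 -c "
from h import *
s=capture('scene')[:,:,::-1]
x0,y0,k=235,200,8
o=cv2.resize(s[y0:y0+75,x0:x0+95],None,fx=k,fy=k,interpolation=cv2.INTER_CUBIC)
d=np.array([.267,-.964,0])
for z in (23,33,43,53):
  for sg in(-1,0,1):
    p=proj('scene',np.array([478.8,-191.1,z])+sg*25*d)[0]
    q=((p-[x0,y0]+.5)*k).astype(int); cv2.circle(o,tuple(int(v) for v in q),3,(0,0,255),-1); cv2.putText(o,str(z),(int(q[0])+5,int(q[1])),0,.4,(255,255,0))
cv2.imwrite('pics/g2.png',o)"
```

```text
(no output)
```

View pics/g2.png

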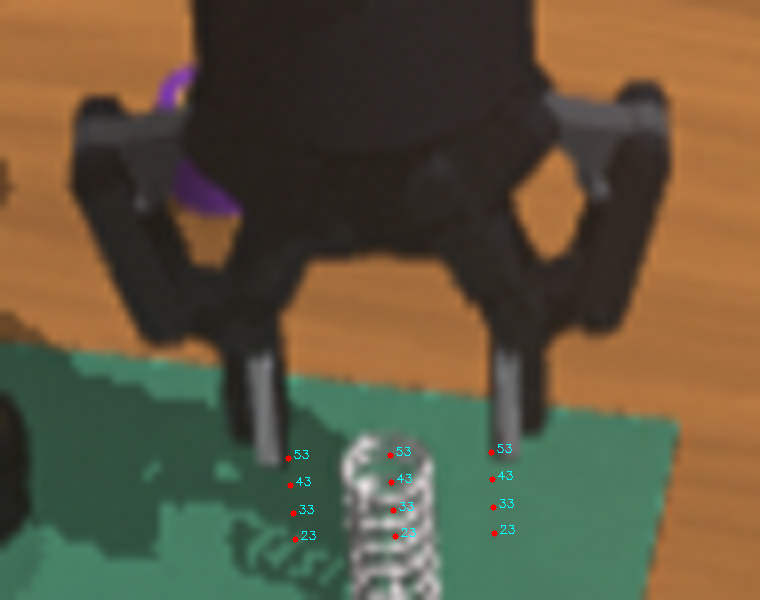

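```bash
python3 -c "
from h import *
s=cv2.imread('pics/scene0.png')
x0,y0,k=140,0,7
o=cv2.resize(s[y0:y0+85,x0:x0+95],None,fx=k,fy=k,interpolation=cv2.INTER_CUBIC)
d=np.array([.267,-.964,0])
for z in (200,213,226,240):
  for sg in(-1,0,1):
    p=proj('scene',np.array([139.9,-505.8,z])+sg*42.5*d)[0]
    q=((p-[x0,y0]+.5)*k).astype(int); cv2.circle(o,tuple(int(v) for v in q),3,(0,0,255),-1); cv2.putText(o,str(z),(int(q[0])+5,int(q[1])),0,.4,(255,255,0))
cv2.imwrite('pics/g3.png',o)"
```

```text
(no output)
```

View pics/g3.png

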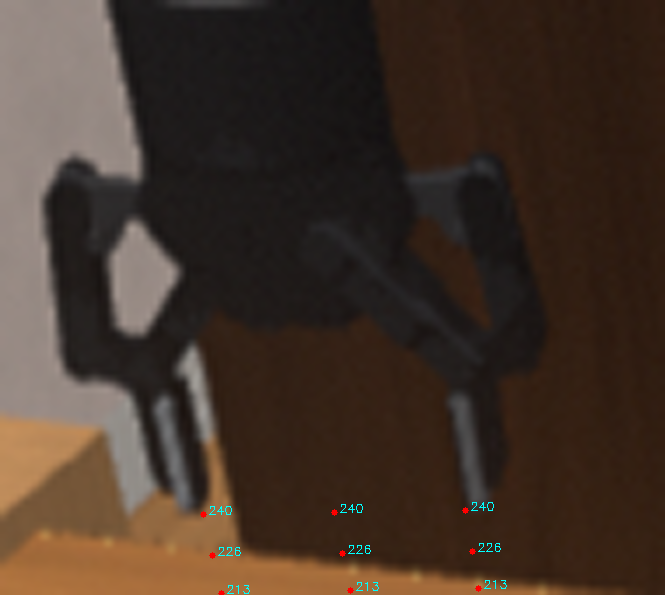

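Image check: the fingertips render about 20 mm above where the reported TCP puts them. I'll lower a bit so that either reading grips the upper part of the spring, then close gently.

Request:
jog_arm(increments=[{"rx": 0, "ry": 0.002, "rz": 0.0025, "x": 4, "y": -0.3, "z": -1.7, "hand": 50}, {"rx": 0, "ry": 0, "rz": 0, "x": 3, "y": 0, "z": 0, "hand": 34}, {"rx": 0, "ry": 0, "rz": 0, "x": 0, "y": 0, "z": 0, "hand": 27}, {"rx": 0, "ry": 0, "rz": 0, "x": 0, "y": 0, "z": 0, "hand": 27}], force=20)

```text
time_s: 2.75
eef_pos: [481.2, -191.0, 17.4]
ee_rot: [0.096, 0.702, 0.094, -0.7]
force: [0.2, 0.5, -0.2]
grip_width: 0.317
```

```bash
cat >> h.py <<'E'
def crop(n,x0,y0,w,h,k,f,pts=()):
    s=np.ascontiguousarray(capture(n)[:,:,::-1])
    o=cv2.resize(s[y0:y0+h,x0:x0+w],None,fx=k,fy=k,interpolation=cv2.INTER_CUBIC)
    for P in pts:
        q=((proj(n,P)[0]-[x0,y0]+.5)*k).astype(int); cv2.circle(o,(int(q[0]),int(q[1])),3,(0,0,255),-1)
    cv2.imwrite(f,o)
E
python3 -c "
from h import *
go([480.4,-190.4,16])
crop('scene',235,200,95,75,8,'pics/g4.png',[[480.4,-190.4,z] for z in (3,16,35,53)])"
```

```text
t 2.75 pos [ 481.24 -191.01   17.37] tilt [ 0.0027 -0.0019 -1.    ] yaw y -1.301 F [ 0.21  0.46 -0.25] T [ 0.032 -0.002  0.024] grip 27.08 j [-0.6   0.52  1.73 -0.    0.89  0.7 ]
tool shift [ 1.37 -0.82  0.65] to level rotvec(tool): [-0.     -0.0021 -0.0026]
```

View pics/g4.png

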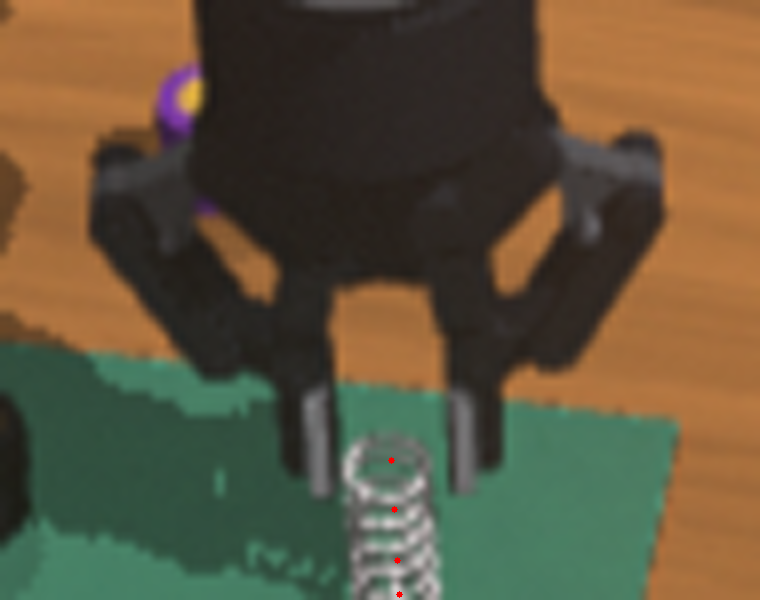

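Request:
jog_arm(increments=[{"rx": 0, "ry": -0.002, "rz": -0.0025, "x": 4, "y": -0.5, "z": 0.6, "hand": 27}, {"rx": 0, "ry": 0, "rz": 0, "x": 0, "y": 0, "z": 0, "hand": 20}, {"rx": 0, "ry": 0, "rz": 0, "x": 0, "y": 0, "z": 0, "hand": 18}, {"rx": 0, "ry": 0, "rz": 0, "x": 0, "y": 0, "z": 0, "hand": 18}], force=30)

```text
time_s: 3.3
eef_pos: [480.5, -190.6, 13.3]
ee_rot: [0.095, 0.701, 0.095, -0.701]
force: [-0.5, 0.3, -0.9]
grip_width: 0.233
```

Request:
jog_arm(increments=[{"rx": 0, "ry": 0, "rz": 0, "x": -15, "y": 0, "z": 0, "hand": 18}, {"rx": 0, "ry": 0, "rz": 0, "x": -30, "y": 0, "z": 0, "hand": 18}, {"rx": 0, "ry": 0, "rz": 0, "x": 0, "y": 0, "z": 0, "hand": 18}])

```text
time_s: 3.68
eef_pos: [481.8, -191.5, 60.9]
ee_rot: [0.096, 0.702, 0.094, -0.699]
force: [0.4, -0.5, -0.8]
grip_width: 0.228
```

```bash
python3 -c "
from h import *
go([480.4,-190.4,58])
p=sense()['eef_pos']
crop('scene',235,180,95,75,8,'pics/g5.png',[p+[0,0,z] for z in (0,19)])"
```

```text
t 3.675 pos [ 481.75 -191.48   60.88] tilt [ 0.0041 -0.0029 -1.    ] yaw y -1.301 F [ 0.41 -0.53 -0.82] T [-0.036  0.019  0.043] grip 19.47 j [-0.6   0.45  1.69  0.    0.99  0.7 ]
tool shift [ 2.87 -1.41  1.03] to level rotvec(tool): [-0.     -0.0032 -0.0039]
```

View pics/g5.png

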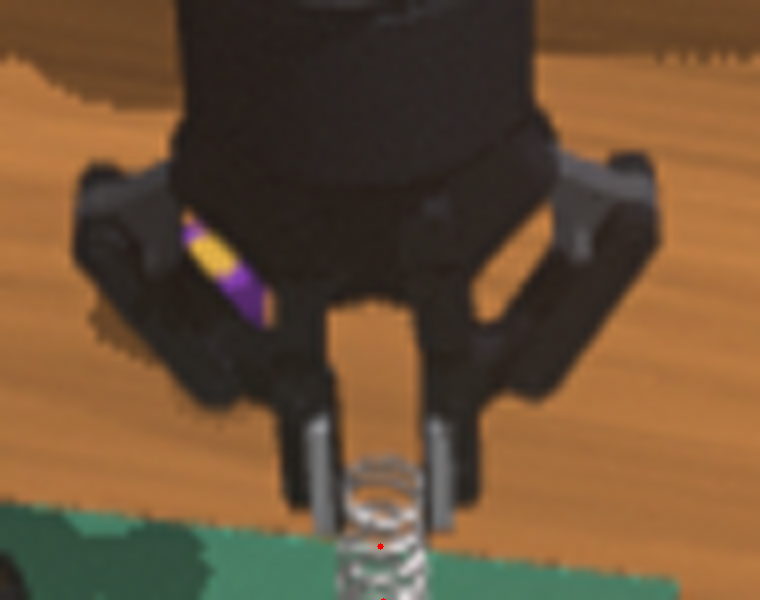

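The spring is gripped by about its upper 18–20 mm and lifted. I'll carry it to above the rod, which re-measures at about (576.3, 68.4).

Request:
jog_arm(increments=[{"rx": 0, "ry": 0, "rz": 0, "x": -40, "y": 0, "z": 0, "hand": 18}, {"rx": 0, "ry": 0, "rz": 0, "x": -50, "y": 0, "z": 0, "hand": 18}, {"rx": 0, "ry": 0, "rz": 0, "x": -40, "y": -20, "z": -14, "hand": 18}, {"rx": 0, "ry": 0, "rz": 0, "x": 0, "y": -32, "z": -23, "hand": 18}, {"rx": 0, "ry": 0, "rz": 0, "x": 0, "y": -32, "z": -23, "hand": 18}])

```text
time_s: 4.35
eef_pos: [516.0, -92.6, 187.9]
ee_rot: [-0.095, -0.701, -0.095, 0.701]
force: [0.7, -0.3, -0.4]
grip_width: 0.228
```

Request:
jog_arm(increments=[{"rx": -0.05, "ry": 0, "rz": 0, "x": 0, "y": -32, "z": -23, "hand": 18}, {"rx": -0.05, "ry": 0, "rz": 0, "x": 0, "y": -32, "z": -23, "hand": 18}, {"rx": -0.05, "ry": 0, "rz": 0, "x": 0, "y": -32, "z": -23, "hand": 18}, {"rx": -0.05, "ry": 0, "rz": 0, "x": 0, "y": -15, "z": -10, "hand": 18}, {"rx": 0, "ry": 0, "rz": 0, "x": 0, "y": 0, "z": 0, "hand": 18}])

```text
time_s: 4.97
eef_pos: [554.0, 37.2, 187.8]
ee_rot: [-0.165, -0.687, -0.165, 0.688]
force: [0.4, 0.4, -0.8]
grip_width: 0.229
```

```bash
python3 -c "
from h import *
go([576.3,68.4,190])
p=sense()['eef_pos']
crop('scene',375,205,100,75,8,'pics/g6.png',[p+[0,0,z] for z in (-10.3,0,39.7)])
crop('scene',375,245,60,75,8,'pics/g6b.png')
crop('top',180,170,60,60,8,'pics/g6c.png')"
```

```text
t 4.975 pos [554.01  37.21 187.76] tilt [-1.e-03 -1.e-04 -1.e+00] yaw y -1.1 F [ 0.43  0.42 -0.78] T [-0.071 -0.003  0.039] grip 19.52 j [-0.14  0.39  1.42 -0.    1.33  0.96]
tool shift [ -2.27 -17.67 -34.02] to level rotvec(tool): [-0.      0.0009  0.0004]
```

View pics/g6.png

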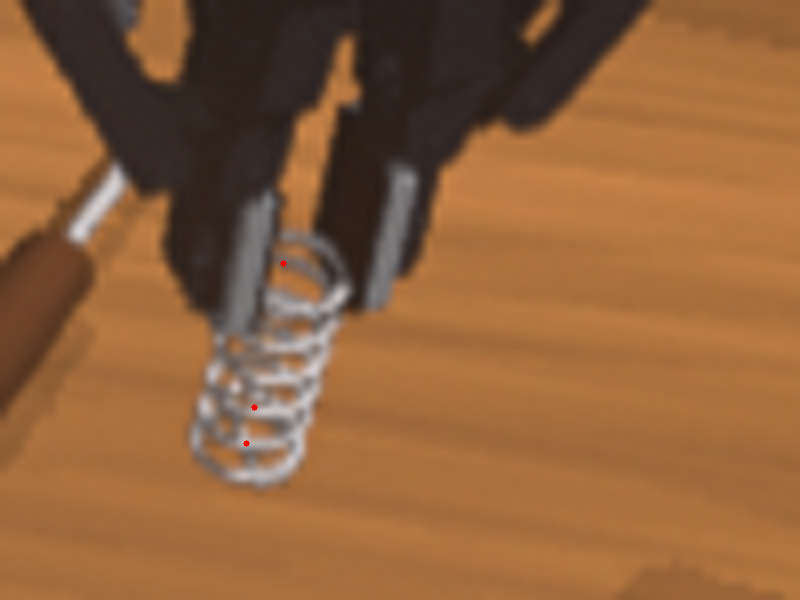

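View pics/g6c.png

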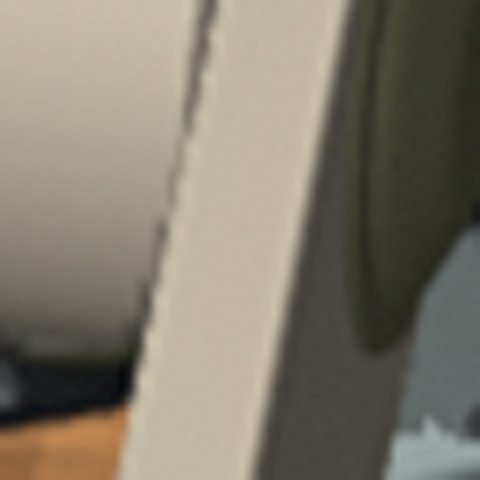

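Request:
jog_arm(increments=[{"rx": 0, "ry": 0, "rz": 0, "x": -1, "y": -9, "z": -17, "hand": 18}, {"rx": 0, "ry": 0, "rz": 0, "x": 0, "y": -8.7, "z": -17, "hand": 18}, {"rx": 0, "ry": 0, "rz": 0, "x": 0, "y": 0, "z": 0, "hand": 18}, {"rx": 0, "ry": 0, "rz": 0, "x": 0, "y": 0, "z": 0, "hand": 18}])

```text
time_s: 5.62
eef_pos: [576.2, 67.0, 189.2]
ee_rot: [-0.164, -0.688, -0.164, 0.688]
force: [0.3, 0.5, -0.1]
grip_width: 0.231
```

```bash
python3 -c "
from h import *
go([576.3,68.4,190])
p=sense()['eef_pos']
crop('scene',385,215,75,100,6,'pics/g7.png',[[576.3,68.4,157],[576.3,68.4,95]]+[p+[0,0,z] for z in (-10.3,39.7)])
"
```

```text
t 5.625 pos [576.23  66.98 189.23] tilt [-4.e-04 -2.e-04 -1.e+00] yaw y -1.102 F [ 0.3   0.52 -0.07] T [-0.055  0.01   0.002] grip 19.7 j [-0.09  0.44  1.34 -0.    1.36  1.02]
tool shift [-0.77 -1.24 -0.7 ] to level rotvec(tool): [-0.      0.0004 -0.    ]
```

View pics/g7.png

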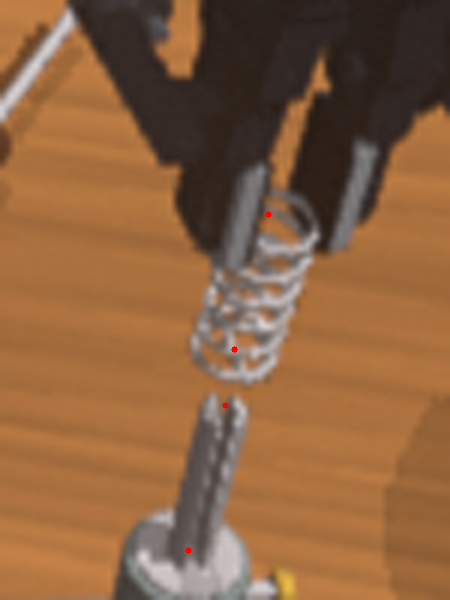

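```bash
python3 -c "
from h import *
s=capture('scene')[:,:,::-1]
def ortho(cx,cy,z,h,k=400):
    a=np.linspace(h,-h,k);X=np.array([[cx+u,cy+v,z] for u in a for v in a]);q=proj('scene',X).astype(np.float32).reshape(k,k,2)
    o=cv2.remap(s,q[...,0],q[...,1],cv2.INTER_CUBIC);return o
a=ortho(576.2,67.0,180,15); cv2.circle(a,(200,200),150,(0,0,255),1)
b=ortho(576.3,68.4,157,15); cv2.circle(b,(200,200),87,(0,0,255),1)
cv2.imwrite('pics/g8.png',np.hstack([a,b]))
"
```

```text
(no output)
```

View pics/g8.png

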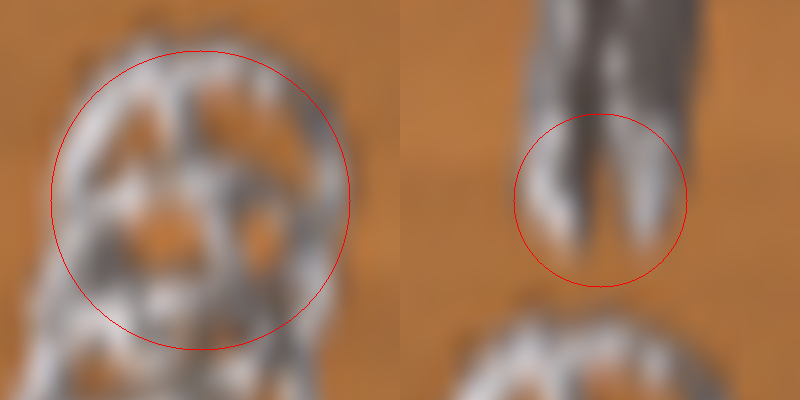

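In the rectified view the bar is at about 0.28 rad and the slot at about 0.2–0.28 rad. I'll lower it now.

Request:
jog_arm(increments=[{"rx": 0, "ry": 0, "rz": 0, "x": 8, "y": -1.2, "z": -0.7, "hand": 18}, {"rx": 0, "ry": 0, "rz": 0, "x": 9, "y": 0, "z": 0, "hand": 18}, {"rx": 0, "ry": 0, "rz": 0, "x": 0, "y": 0, "z": 0, "hand": 18}, {"rx": 0, "ry": 0, "rz": 0, "x": 0, "y": 0, "z": 0, "hand": 18}])

```text
time_s: 6.22
eef_pos: [576.7, 69.3, 172.3]
ee_rot: [0.165, 0.688, 0.165, -0.688]
force: [-0.5, 0.8, 0.3]
grip_width: 0.231
```

```bash
python3 -c "
from h import *
go([576.3,68.4,170])"
```

```text
t 6.225 pos [576.68  69.34 172.33] tilt [ 1.e-04 -0.e+00 -1.e+00] yaw y -1.101 F [-0.52  0.8   0.31] T [-0.041  0.045  0.027] grip 19.74 j [-0.08  0.46  1.36 -0.    1.32  1.02]
tool shift [2.33 0.67 0.76] to level rotvec(tool): [ 0.     -0.     -0.0001]
```

Request:
jog_arm(increments=[{"rx": 0, "ry": 0, "rz": 0, "x": 2, "y": 0, "z": 0, "hand": 18}, {"rx": 0, "ry": 0, "rz": 0, "x": 2, "y": 0, "z": 0, "hand": 18}, {"rx": 0, "ry": 0, "rz": 0, "x": 2, "y": 0, "z": 0, "hand": 18}, {"rx": 0, "ry": 0, "rz": 0, "x": 1, "y": 0, "z": 0, "hand": 18}, {"rx": 0, "ry": 0, "rz": 0, "x": 0, "y": 0, "z": 0, "hand": 18}])

```text
time_s: 6.85
eef_pos: [576.7, 69.4, 165.3]
ee_rot: [0.165, 0.688, 0.165, -0.688]
force: [-0.2, -0.2, 0.1]
grip_width: 0.231
```

```bash
python3 -c "
from h import *
go([576.3,68.4,165])
p=sense()['eef_pos']
crop('scene',385,225,75,75,8,'pics/g9.png',[[576.3,68.4,157],p+[0,0,-10.3]])"
```

```text
t 6.85 pos [576.66  69.36 165.3 ] tilt [ 1.e-04 -0.e+00 -1.e+00] yaw y -1.101 F [-0.19 -0.18  0.09] T [-0.014 -0.021 -0.031] grip 19.75 j [-0.08  0.46  1.38 -0.    1.3   1.02]
tool shift [0.3  0.69 0.76] to level rotvec(tool): [ 0.     -0.0001 -0.0001]
```

View pics/g9.png

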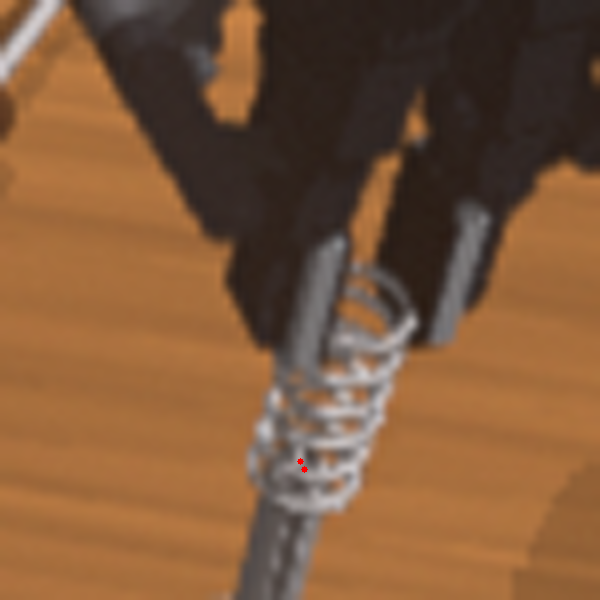

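Request:
jog_arm(increments=[{"rx": 0, "ry": 0, "rz": 0, "x": 1, "y": 0.6, "z": 0.6, "hand": 18}, {"rx": 0, "ry": 0, "rz": 0, "x": 2, "y": 0, "z": 0, "hand": 18}, {"rx": 0, "ry": 0, "rz": 0, "x": 2, "y": 0, "z": 0, "hand": 18}, {"rx": 0, "ry": 0, "rz": 0, "x": 0, "y": 0, "z": 0, "hand": 18}])

```text
time_s: 7.4
eef_pos: [576.3, 68.7, 160.3]
ee_rot: [-0.165, -0.688, -0.165, 0.688]
force: [-1.2, 2.3, 2.5]
grip_width: 0.224
```

```bash
python3 -c "
from h import *
go([576.3,68.4,160])"
```

```text
t 7.4 pos [576.34  68.67 160.27] tilt [-0.e+00  2.e-04 -1.e+00] yaw y -1.101 F [-1.21  2.29  2.46] T [ 0.277  0.047 -0.018] grip 19.16 j [-0.08  0.47  1.38  0.    1.29  1.02]
tool shift [0.27 0.22 0.16] to level rotvec(tool): [-0.     -0.      0.0002]
```

Request:
jog_arm(increments=[{"rx": 0, "ry": 0, "rz": 0, "x": -1, "y": -0.7, "z": -0.3, "hand": 18}, {"rx": 0, "ry": 0, "rz": 0, "x": 0, "y": 0, "z": 0, "hand": 18}])

```text
time_s: 7.65
eef_pos: [576.4, 69.2, 161.4]
ee_rot: [0.165, 0.688, 0.164, -0.688]
force: [0.1, 0.1, -0.8]
grip_width: 0.234
```

```bash
python3 -c "
from h import *
go([576.3,68.4,160])
p=sense()['eef_pos']
crop('scene',385,225,75,75,8,'pics/g10.png',[[576.3,68.4,157],p+[0,0,-10.3]])"
```

```text
t 7.65 pos [576.43  69.2  161.41] tilt [ 3.e-04 -3.e-04 -1.e+00] yaw y -1.101 F [ 0.08  0.12 -0.84] T [-0.063 -0.025 -0.031] grip 19.97 j [-0.08  0.47  1.38 -0.    1.29  1.02]
tool shift [1.41 0.65 0.48] to level rotvec(tool): [ 0.     -0.0001 -0.0004]
```

View pics/g10.png

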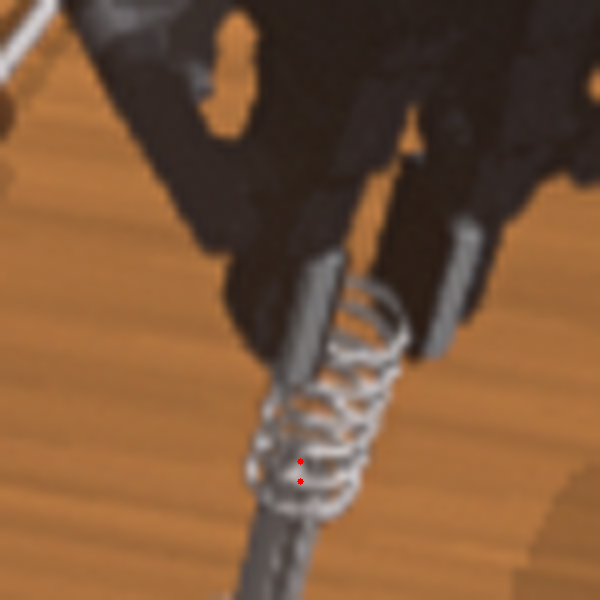

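Request:
jog_arm(increments=[{"rx": 0, "ry": 0, "rz": 0, "x": 1, "y": 0, "z": 0, "hand": 18}, {"rx": 0, "ry": 0, "rz": 0, "x": 1, "y": 0, "z": 0, "hand": 18}, {"rx": 0, "ry": 0, "rz": 0, "x": 0, "y": 0, "z": 0, "hand": 18}])

```text
time_s: 8.07
eef_pos: [576.4, 69.3, 159.3]
ee_rot: [0.165, 0.688, 0.165, -0.688]
force: [-0.4, -0.6, 1.5]
grip_width: 0.229
```

```bash
python3 -c "
from h import *
go([576.3,68.4,160])"
```

```text
t 8.075 pos [576.37  69.25 159.3 ] tilt [ 1.e-04 -1.e-04 -1.e+00] yaw y -1.101 F [-0.4  -0.57  1.52] T [-0.234 -0.09  -0.028] grip 19.51 j [-0.08  0.47  1.38 -0.    1.29  1.02]
tool shift [-0.7   0.73  0.45] to level rotvec(tool): [ 0.     -0.0001 -0.0001]
```

Request:
jog_arm(increments=[{"rx": 0, "ry": 0, "rz": 0, "x": 0, "y": 0.35, "z": 0.1, "hand": 18}, {"rx": 0.03, "ry": 0, "rz": 0, "x": 0, "y": 0, "z": 0, "hand": 18}, {"rx": 0.03, "ry": 0, "rz": 0, "x": 0, "y": 0, "z": 0, "hand": 18}, {"rx": 0, "ry": 0, "rz": 0, "x": 0, "y": 0, "z": 0, "hand": 18}])

```text
time_s: 8.57
eef_pos: [576.2, 69.1, 159.1]
ee_rot: [-0.144, -0.692, -0.144, 0.693]
force: [0.1, 0.1, 0.2]
grip_width: 0.231
```

```bash
python3 -c "
from h import *
go([576.3,68.4,160])"
```

```text
t 8.575 pos [576.24  69.07 159.12] tilt [-5.e-04  2.e-04 -1.e+00] yaw y -1.162 F [0.06 0.14 0.21] T [ 0.107  0.079 -0.001] grip 19.69 j [-0.08  0.47  1.38  0.    1.29  1.08]
tool shift [-0.88  0.64  0.21] to level rotvec(tool): [0.     0.0004 0.0004]
```

Request:
jog_arm(increments=[{"rx": 0, "ry": 0, "rz": 0, "x": 1.5, "y": 0, "z": 0, "hand": 18}, {"rx": 0, "ry": 0, "rz": 0, "x": 1.5, "y": 0, "z": 0, "hand": 18}, {"rx": 0, "ry": 0, "rz": 0, "x": 0, "y": 0, "z": 0, "hand": 18}])

```text
time_s: 8.95
eef_pos: [576.3, 69.0, 156.1]
ee_rot: [-0.144, -0.692, -0.144, 0.692]
force: [1.1, -0.1, 0.3]
grip_width: 0.23
```

```bash
python3 -c "
from h import *
go([576.3,68.4,160])"
```

```text
t 8.95 pos [576.27  69.   156.05] tilt [-5.e-04  1.e-04 -1.e+00] yaw y -1.161 F [ 1.14 -0.09  0.29] T [ 0.197  0.043 -0.013] grip 19.6 j [-0.08  0.47  1.39  0.    1.28  1.08]
tool shift [-3.95  0.57  0.21] to level rotvec(tool): [0.     0.0004 0.0003]
```

Request:
jog_arm(increments=[{"rx": 0, "ry": 0, "rz": 0, "x": 1.5, "y": -0.2, "z": 0, "hand": 18}, {"rx": 0, "ry": 0, "rz": 0, "x": 1.5, "y": 0, "z": 0, "hand": 18}, {"rx": 0, "ry": 0, "rz": 0, "x": 1.5, "y": 0, "z": 0, "hand": 18}, {"rx": 0, "ry": 0, "rz": 0, "x": 0, "y": 0, "z": 0, "hand": 18}])

```text
time_s: 9.45
eef_pos: [576.2, 69.1, 151.6]
ee_rot: [-0.144, -0.692, -0.144, 0.692]
force: [0.1, 0.1, 0.2]
grip_width: 0.226
```

```bash
python3 -c "
from h import *
go([576.3,68.4,160])"
```

```text
t 9.45 pos [576.25  69.1  151.63] tilt [-3.e-04 -1.e-04 -1.e+00] yaw y -1.161 F [0.06 0.07 0.16] T [ 0.048 -0.056 -0.024] grip 19.32 j [-0.08  0.47  1.4  -0.    1.27  1.08]
tool shift [-8.37  0.66  0.24] to level rotvec(tool): [-0.      0.0003  0.    ]
```

Free. I'll keep going in small, checked steps.

Request:
jog_arm(increments=[{"rx": 0, "ry": 0, "rz": 0, "x": 2, "y": 0, "z": 0, "hand": 18}, {"rx": 0, "ry": 0, "rz": 0, "x": 2, "y": 0, "z": 0, "hand": 18}, {"rx": 0, "ry": 0, "rz": 0, "x": 2, "y": 0, "z": 0, "hand": 18}, {"rx": 0, "ry": 0, "rz": 0, "x": 0, "y": 0, "z": 0, "hand": 18}])

```text
time_s: 9.95
eef_pos: [576.2, 69.1, 145.6]
ee_rot: [-0.144, -0.692, -0.144, 0.692]
force: [0.1, 1.0, 0.7]
grip_width: 0.231
```

```bash
python3 -c "
from h import *
go([576.3,68.4,160])"
```

```text
t 9.95 pos [576.2   69.15 145.59] tilt [-4.e-04  0.e+00 -1.e+00] yaw y -1.161 F [0.11 1.05 0.68] T [0.056 0.009 0.032] grip 19.76 j [-0.08  0.48  1.4  -0.    1.26  1.08]
tool shift [-14.41   0.72   0.21] to level rotvec(tool): [-0.      0.0004  0.0002]
```

Request:
jog_arm(increments=[{"rx": 0, "ry": 0, "rz": 0, "x": 2, "y": 0, "z": 0, "hand": 18}, {"rx": 0, "ry": 0, "rz": 0, "x": 2, "y": 0, "z": 0, "hand": 18}, {"rx": 0, "ry": 0, "rz": 0, "x": 0, "y": 0, "z": 0, "hand": 18}])

```text
time_s: 10.32
eef_pos: [576.2, 69.1, 141.6]
ee_rot: [-0.144, -0.692, -0.144, 0.692]
force: [-0.2, 0.0, 0.4]
grip_width: 0.233
```

```bash
python3 -c "
from h import *
go([576.3,68.4,160])"
```

```text
t 10.325 pos [576.23  69.13 141.6 ] tilt [-3.e-04 -0.e+00 -1.e+00] yaw y -1.161 F [-0.22  0.01  0.38] T [ 0.018  0.045 -0.019] grip 19.86 j [-0.08  0.48  1.41 -0.    1.25  1.08]
tool shift [-18.4    0.7    0.23] to level rotvec(tool): [-0.      0.0003  0.0001]
```

Request:
jog_arm(increments=[{"rx": 0, "ry": 0, "rz": 0, "x": 2.5, "y": 0, "z": 0, "hand": 18}, {"rx": 0, "ry": 0, "rz": 0, "x": 2.5, "y": 0, "z": 0, "hand": 18}, {"rx": 0, "ry": 0, "rz": 0, "x": 0, "y": 0, "z": 0, "hand": 18}])

```text
time_s: 10.7
eef_pos: [576.2, 69.1, 136.5]
ee_rot: [-0.144, -0.692, -0.144, 0.692]
force: [-0.4, 0.6, 0.2]
grip_width: 0.234
```

Request:
jog_arm(increments=[{"rx": 0, "ry": 0, "rz": 0, "x": 2.5, "y": 0, "z": 0, "hand": 18}, {"rx": 0, "ry": 0, "rz": 0, "x": 2.5, "y": 0, "z": 0, "hand": 18}, {"rx": 0, "ry": 0, "rz": 0, "x": 0, "y": 0, "z": 0, "hand": 18}])

```text
time_s: 11.08
eef_pos: [576.2, 69.1, 131.5]
ee_rot: [-0.144, -0.692, -0.144, 0.692]
force: [-0.3, 0.6, -0.5]
grip_width: 0.23
```

```bash
python3 -c "
from h import *
go([576.3,68.4,160])"
```

```text
t 11.075 pos [576.18  69.15 131.51] tilt [-5.e-04 -0.e+00 -1.e+00] yaw y -1.161 F [-0.33  0.57 -0.48] T [0.01  0.017 0.014] grip 19.6 j [-0.08  0.49  1.42 -0.    1.23  1.08]
tool shift [-28.49   0.73   0.2 ] to level rotvec(tool): [-0.      0.0005  0.0002]
```

Request:
jog_arm(increments=[{"rx": 0, "ry": 0, "rz": 0, "x": 2.5, "y": 0, "z": 0, "hand": 18}, {"rx": 0, "ry": 0, "rz": 0, "x": 2.5, "y": 0, "z": 0, "hand": 18}, {"rx": 0, "ry": 0, "rz": 0, "x": 0, "y": 0, "z": 0, "hand": 18}])

```text
time_s: 11.45
eef_pos: [576.2, 69.2, 126.5]
ee_rot: [-0.144, -0.692, -0.144, 0.692]
force: [-0.9, 0.6, -0.1]
grip_width: 0.233
```

Request:
jog_arm(increments=[{"rx": 0, "ry": 0, "rz": 0, "x": 2.5, "y": 0, "z": 0, "hand": 18}, {"rx": 0, "ry": 0, "rz": 0, "x": 2.5, "y": 0, "z": 0, "hand": 18}, {"rx": 0, "ry": 0, "rz": 0, "x": 0, "y": 0, "z": 0, "hand": 18}])

```text
time_s: 11.82
eef_pos: [576.2, 69.1, 121.5]
ee_rot: [-0.144, -0.692, -0.144, 0.692]
force: [-0.1, -0.3, -0.7]
grip_width: 0.229
```

Request:
jog_arm(increments=[{"rx": 0, "ry": 0, "rz": 0, "x": 2.5, "y": 0, "z": 0, "hand": 18}, {"rx": 0, "ry": 0, "rz": 0, "x": 2.5, "y": 0, "z": 0, "hand": 18}, {"rx": 0, "ry": 0, "rz": 0, "x": 0, "y": 0, "z": 0, "hand": 18}])

```text
time_s: 12.2
eef_pos: [576.2, 69.1, 116.5]
ee_rot: [-0.144, -0.692, -0.144, 0.692]
force: [-0.0, -0.7, 0.2]
grip_width: 0.228
```

```bash
python3 -c "
from h import *
go([576.3,68.4,160])"
```

```text
t 12.2 pos [576.22  69.07 116.53] tilt [-4.e-04 -1.e-04 -1.e+00] yaw y -1.161 F [-0.   -0.7   0.16] T [-0.131  0.003 -0.022] grip 19.48 j [-0.08  0.51  1.44 -0.    1.2   1.08]
tool shift [-43.47   0.64   0.21] to level rotvec(tool): [-0.      0.0004  0.0001]
```

Request:
jog_arm(increments=[{"rx": 0, "ry": 0, "rz": 0, "x": 2.5, "y": 0, "z": 0, "hand": 18}, {"rx": 0, "ry": 0, "rz": 0, "x": 2.5, "y": 0, "z": 0, "hand": 18}, {"rx": 0, "ry": 0, "rz": 0, "x": 0, "y": 0, "z": 0, "hand": 18}])

```text
time_s: 12.58
eef_pos: [576.2, 69.0, 111.5]
ee_rot: [-0.144, -0.692, -0.144, 0.692]
force: [0.9, -1.1, -0.8]
grip_width: 0.231
```

Request:
jog_arm(increments=[{"rx": 0, "ry": 0, "rz": 0, "x": 2, "y": 0, "z": 0, "hand": 18}, {"rx": 0, "ry": 0, "rz": 0, "x": 2, "y": 0, "z": 0, "hand": 18}, {"rx": 0, "ry": 0, "rz": 0, "x": 0, "y": 0, "z": 0, "hand": 18}])

```text
time_s: 12.95
eef_pos: [576.3, 69.1, 107.6]
ee_rot: [-0.144, -0.692, -0.144, 0.692]
force: [1.4, -2.1, -1.0]
grip_width: 0.226
```

Request:
jog_arm(increments=[{"rx": 0, "ry": 0, "rz": 0, "x": 1, "y": 0, "z": 0, "hand": 18}, {"rx": 0, "ry": 0, "rz": 0, "x": 1, "y": 0, "z": 0, "hand": 18}, {"rx": 0, "ry": 0, "rz": 0, "x": 0, "y": 0, "z": 0, "hand": 18}])

```text
time_s: 13.32
eef_pos: [576.3, 69.1, 105.7]
ee_rot: [-0.144, -0.692, -0.144, 0.692]
force: [0.5, -1.8, 0.4]
grip_width: 0.229
```

```bash
python3 -c "
from h import *
go([576.3,68.4,160])
crop('scene',380,225,75,75,8,'pics/g11.png',[[576.3,68.4,95],[576.3,68.4,157]])"
```

```text
t 13.325 pos [576.32  69.11 105.72] tilt [ 0.e+00 -1.e-04 -1.e+00] yaw y -1.161 F [ 0.55 -1.81  0.4 ] T [-0.255 -0.119 -0.02 ] grip 19.6 j [-0.08  0.52  1.45 -0.    1.17  1.08]
tool shift [-54.28   0.65   0.3 ] to level rotvec(tool): [-0.      0.     -0.0001]
```

View pics/g11.png

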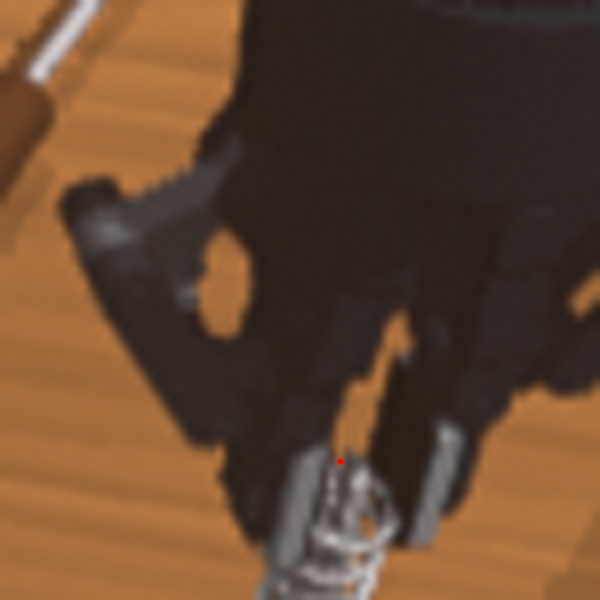

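Request:
jog_arm(increments=[{"rx": 0, "ry": 0, "rz": 0, "x": 1, "y": 0.35, "z": 0.1, "hand": 18}, {"rx": 0, "ry": 0, "rz": 0, "x": 1, "y": 0, "z": 0, "hand": 18}, {"rx": 0, "ry": 0, "rz": 0, "x": 0, "y": 0, "z": 0, "hand": 18}])

```text
time_s: 13.75
eef_pos: [576.3, 68.9, 103.7]
ee_rot: [-0.144, -0.692, -0.144, 0.692]
force: [0.1, -0.6, 0.1]
grip_width: 0.229
```

```bash
python3 -c "
from h import *
go([576.3,68.4,160])
crop('scene',375,265,75,75,8,'pics/g12.png',[[576.3,68.4,95],[576.3,68.4,145]])"
```

```text
t 13.75 pos [576.29  68.92 103.72] tilt [-2.e-04  2.e-04 -1.e+00] yaw y -1.161 F [ 0.08 -0.58  0.14] T [-0.028 -0.086  0.024] grip 19.57 j [-0.08  0.52  1.45  0.    1.17  1.08]
tool shift [-56.28   0.47   0.2 ] to level rotvec(tool): [0.     0.0001 0.0002]
```

View pics/g12.png

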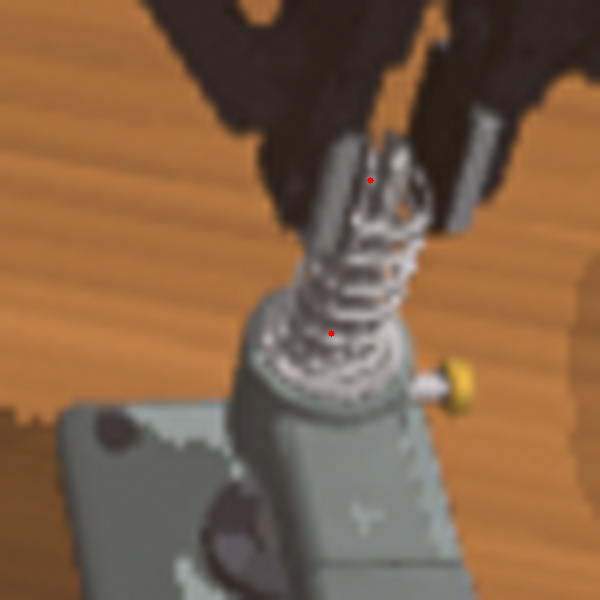

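Request:
jog_arm(increments=[{"rx": 0, "ry": 0, "rz": 0, "x": 1, "y": 0, "z": 0, "hand": 18}, {"rx": 0, "ry": 0, "rz": 0, "x": 1, "y": 0, "z": 0, "hand": 18}, {"rx": 0, "ry": 0, "rz": 0, "x": 0, "y": 0, "z": 0, "hand": 18}])

```text
time_s: 14.18
eef_pos: [576.4, 68.8, 101.8]
ee_rot: [0.144, 0.692, 0.144, -0.692]
force: [0.5, -0.2, 2.3]
grip_width: 0.233
```

```bash
python3 -c "
from h import *
go([576.3,68.4,160])"
```

```text
t 14.175 pos [576.39  68.82 101.82] tilt [ 1.e-04  1.e-04 -1.e+00] yaw y -1.161 F [ 0.55 -0.19  2.34] T [ 0.023 -0.002 -0.011] grip 19.9 j [-0.08  0.52  1.46  0.    1.16  1.08]
tool shift [-58.18   0.35   0.25] to level rotvec(tool): [ 0.     -0.0002  0.    ]
```

Request:
jog_arm(increments=[{"rx": 0.04, "ry": 0, "rz": 0, "x": 0.5, "y": 0, "z": 0, "hand": 18}, {"rx": -0.04, "ry": 0, "rz": 0, "x": 0.5, "y": 0, "z": 0, "hand": 18}, {"rx": -0.04, "ry": 0, "rz": 0, "x": 0, "y": 0, "z": 0, "hand": 18}, {"rx": 0.04, "ry": 0, "rz": 0, "x": 0, "y": 0, "z": 0, "hand": 18}, {"rx": 0, "ry": 0, "rz": 0, "x": 0, "y": 0, "z": 0, "hand": 18}])

```text
time_s: 14.8
eef_pos: [576.5, 68.8, 101.0]
ee_rot: [0.144, 0.692, 0.144, -0.692]
force: [1.4, 0.1, 3.6]
grip_width: 0.228
```

```bash
python3 -c "
from h import *
go([576.3,68.4,160])
crop('scene',375,265,75,75,8,'pics/g13.png',[[576.3,68.4,95],[576.3,68.4,145]])"
```

```text
t 14.8 pos [576.52  68.78 101.  ] tilt [ 5.e-04 -0.e+00 -1.e+00] yaw y -1.161 F [1.44 0.12 3.62] T [-0.045 -0.018 -0.012] grip 19.48 j [-0.08  0.52  1.46 -0.    1.16  1.08]
tool shift [-59.     0.27   0.33] to level rotvec(tool): [ 0.     -0.0004 -0.0002]
```

View pics/g13.png

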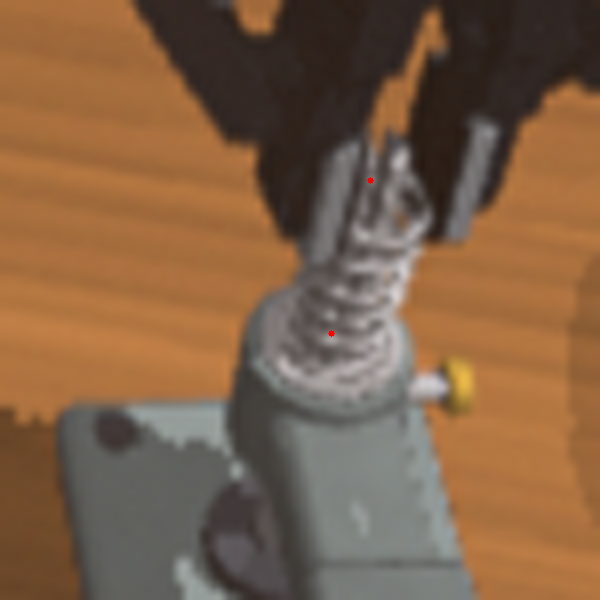

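The force rises at 1 N/mm and turning it makes no further drop, so the spring is seated. I'll ease off the preload, release and rise.

Request:
jog_arm(increments=[{"rx": 0, "ry": 0, "rz": 0, "x": -1.5, "y": 0, "z": 0, "hand": 18}, {"rx": 0, "ry": 0, "rz": 0, "x": -0.8, "y": 0, "z": 0, "hand": 18}, {"rx": 0, "ry": 0, "rz": 0, "x": 0, "y": 0, "z": 0, "hand": 24}, {"rx": 0, "ry": 0, "rz": 0, "x": 0, "y": 0, "z": 0, "hand": 34}, {"rx": 0, "ry": 0, "rz": 0, "x": 0, "y": 0, "z": 0, "hand": 40}])

```text
time_s: 15.48
eef_pos: [576.3, 68.8, 102.9]
ee_rot: [-0.144, -0.692, -0.144, 0.692]
force: [0.1, -0.5, 0.9]
grip_width: 0.467
```

Request:
jog_arm(increments=[{"rx": 0, "ry": 0, "rz": 0, "x": -15, "y": 0, "z": 0, "hand": 44}, {"rx": 0, "ry": 0, "rz": 0, "x": -25, "y": 0, "z": 0, "hand": 44}, {"rx": 0, "ry": 0, "rz": 0, "x": -30, "y": 0, "z": 0, "hand": 44}, {"rx": 0, "ry": 0, "rz": 0, "x": -30, "y": 10, "z": 20, "hand": 44}, {"rx": 0, "ry": 0, "rz": 0, "x": 0, "y": 20, "z": 20, "hand": 44}])

```text
time_s: 16.1
eef_pos: [552.3, 25.1, 206.6]
ee_rot: [0.145, 0.694, 0.144, -0.69]
force: [0.3, 0.1, -0.4]
grip_width: 0.513
```

```bash
python3 -c "
from h import *
go([478.3,-304.3,160])
crop('scene',375,265,75,75,8,'pics/g14.png',[[576.3,68.4,95],[576.3,68.4,145]])
crop('top',180,170,60,60,8,'pics/g14t.png',[[576.3,68.4,145]])"
```

```text
t 16.1 pos [552.28  25.15 206.6 ] tilt [ 5.6e-03 -9.0e-04 -1.0e+00] yaw y -1.16 F [ 0.3   0.05 -0.44] T [ 0.019 -0.052  0.042] grip 43.78 j [-0.17  0.37  1.41  0.    1.36  0.99]
tool shift [ 46.48 272.29 199.69] to level rotvec(tool): [-0.     -0.0048 -0.003 ]
```

View pics/g14.png

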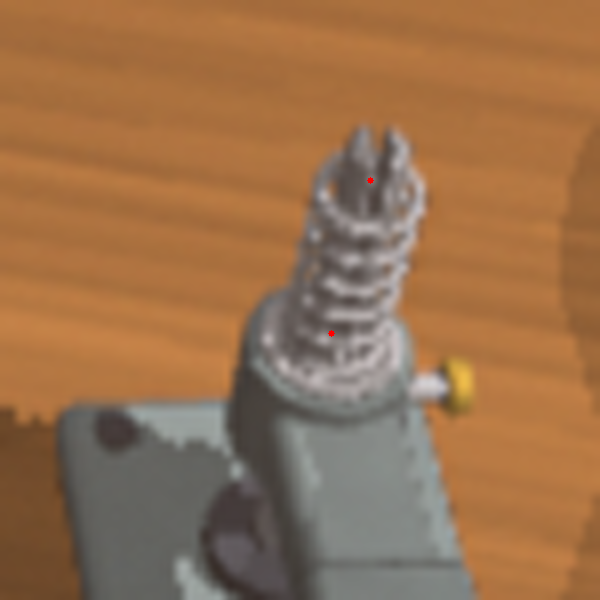

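View pics/g14t.png

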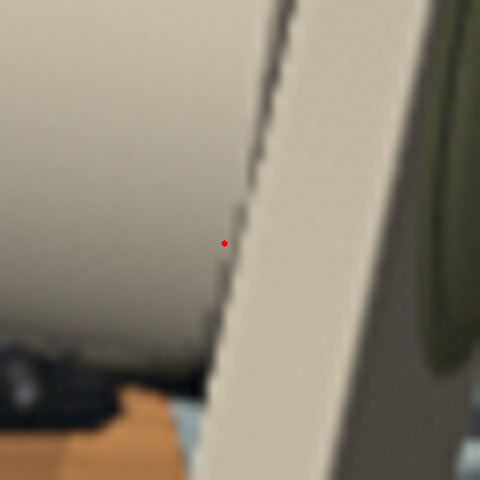

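The scene crop shows the spring standing on the boss around the rod, its top ring about (370,195) and both prongs of the rod above it. Next is the knob.

Request:
jog_arm(increments=[{"rx": 0, "ry": 0, "rz": 0, "x": 0, "y": 30, "z": 22, "hand": 50}, {"rx": 0, "ry": 0, "rz": 0, "x": 0, "y": 30, "z": 22, "hand": 50}, {"rx": 0, "ry": 0, "rz": 0, "x": 0, "y": 30, "z": 22, "hand": 50}, {"rx": 0, "ry": 0, "rz": 0, "x": 0, "y": 30, "z": 22, "hand": 50}, {"rx": 0, "ry": 0, "rz": 0, "x": 0, "y": 30, "z": 22, "hand": 50}])

```text
time_s: 16.82
eef_pos: [510.6, -156.7, 203.6]
ee_rot: [0.144, 0.692, 0.144, -0.692]
force: [-0.1, 0.1, 0.3]
grip_width: 0.586
```

Request:
jog_arm(increments=[{"rx": 0, "ry": 0, "rz": 0, "x": 15, "y": 30, "z": 22, "hand": 50}, {"rx": 0, "ry": 0, "rz": 0, "x": 30, "y": 30, "z": 22, "hand": 50}, {"rx": 0, "ry": 0, "rz": 0, "x": 30, "y": 30, "z": 22, "hand": 50}, {"rx": 0, "ry": 0, "rz": 0, "x": 30, "y": 20, "z": 15, "hand": 50}, {"rx": 0, "ry": 0, "rz": 0, "x": 0, "y": 0, "z": 0, "hand": 50}])

```text
time_s: 17.45
eef_pos: [479.3, -289.3, 96.5]
ee_rot: [-0.142, -0.692, -0.144, 0.693]
force: [-0.1, 1.3, -0.3]
grip_width: 0.59
```

```bash
python3 -c "
from h import *
go([478.3,-304.3,10])"
```

```text
t 17.45 pos [ 479.27 -289.31   96.51] tilt [-0.0028  0.0028 -1.    ] yaw y -1.163 F [-0.06  1.27 -0.28] T [ 0.046  0.024 -0.072] grip 50.42 j [-0.75  0.49  1.52  0.    1.13  0.41]
tool shift [86.47 13.69  6.71] to level rotvec(tool): [-0.      0.0014  0.0036]
```

Request:
jog_arm(increments=[{"rx": 0, "ry": 0, "rz": 0, "x": 0, "y": 13.5, "z": 6.5, "hand": 50}, {"rx": 0, "ry": 0, "rz": 0, "x": 20, "y": 0, "z": 0, "hand": 50}, {"rx": 0, "ry": 0, "rz": 0, "x": 20, "y": 0, "z": 0, "hand": 50}, {"rx": 0, "ry": 0, "rz": 0, "x": 0, "y": 0, "z": 0, "hand": 50}])

```text
time_s: 17.95
eef_pos: [479.8, -303.9, 58.4]
ee_rot: [-0.144, -0.692, -0.144, 0.692]
force: [-0.5, 0.5, 0.9]
grip_width: 0.587
```

```bash
python3 -c "
from h import *
go([478.3,-304.3,10])
crop('scene',180,195,95,75,8,'pics/k1.png',[[478.3,-304.3,37]])"
```

```text
t 17.95 pos [ 479.8  -303.92   58.38] tilt [-3.e-04  3.e-04 -1.e+00] yaw y -1.16 F [-0.47  0.47  0.92] T [ 0.005 -0.014  0.077] grip 50.09 j [-0.77  0.55  1.54  0.    1.05  0.39]
tool shift [48.38 -0.23  1.52] to level rotvec(tool): [0.     0.0001 0.0004]
```

View pics/k1.png

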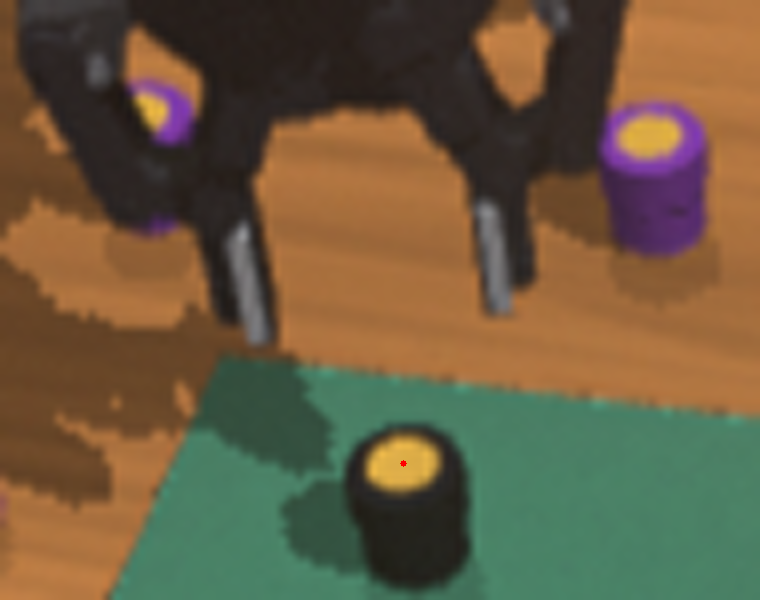

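Request:
jog_arm(increments=[{"rx": 0, "ry": 0, "rz": 0, "x": 20, "y": -0.2, "z": 1.5, "hand": 50}, {"rx": 0, "ry": 0, "rz": 0, "x": 18, "y": 0, "z": 0, "hand": 50}, {"rx": 0, "ry": 0, "rz": 0, "x": 10, "y": 0, "z": 0, "hand": 42}, {"rx": 0, "ry": 0, "rz": 0, "x": 0, "y": 0, "z": 0, "hand": 42}, {"rx": 0, "ry": 0, "rz": 0, "x": 0, "y": 0, "z": 0, "hand": 42}])

```text
time_s: 18.62
eef_pos: [478.5, -305.0, 11.1]
ee_rot: [0.144, 0.693, 0.143, -0.692]
force: [-0.3, -0.8, -0.5]
grip_width: 0.492
```

```bash
python3 -c "
from h import *
go([478.3,-304.3,4])
crop('scene',180,195,95,75,8,'pics/k2.png',[[478.3,-304.3,z] for z in (37,21,3)])"
```

```text
t 18.625 pos [ 478.5  -305.04   11.11] tilt [ 0.0012 -0.0012 -1.    ] yaw y -1.161 F [-0.31 -0.78 -0.51] T [ 0.008 -0.009  0.001] grip 42.02 j [-0.77  0.62  1.57  0.    0.95  0.39]
tool shift [ 7.11 -0.77 -0.11] to level rotvec(tool): [ 0.     -0.0006 -0.0015]
```

View pics/k2.png

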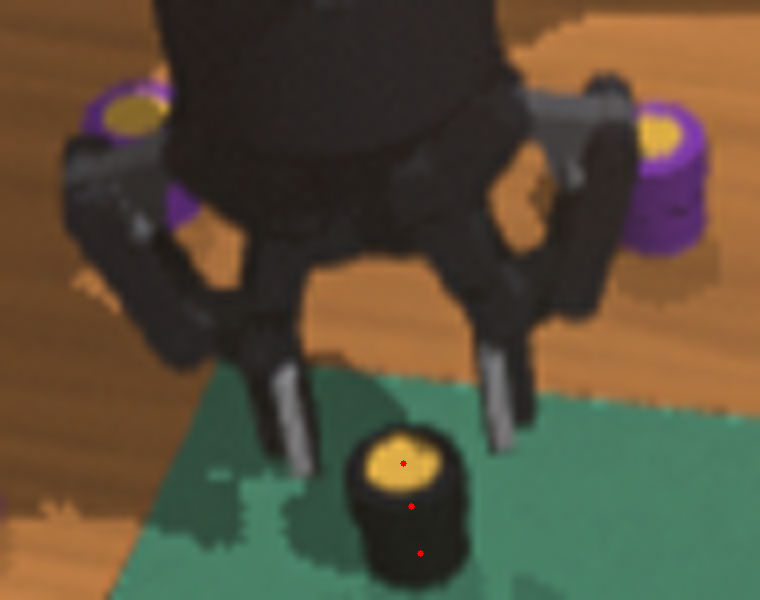

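Request:
jog_arm(increments=[{"rx": 0, "ry": 0, "rz": 0, "x": 4, "y": -0.7, "z": 0, "hand": 38}, {"rx": 0, "ry": 0, "rz": 0, "x": 2.5, "y": 0, "z": 0, "hand": 35}, {"rx": 0, "ry": 0, "rz": 0, "x": 0, "y": 0, "z": 0, "hand": 35}, {"rx": 0, "ry": 0, "rz": 0, "x": 0, "y": 0, "z": 0, "hand": 35}])

```text
time_s: 19.18
eef_pos: [477.7, -304.0, 3.6]
ee_rot: [-0.144, -0.692, -0.144, 0.692]
force: [1.3, 0.5, -1.0]
grip_width: 0.409
```

```bash
python3 -c "
from h import *
go([478.3,-304.3,4])
crop('scene',180,195,95,75,8,'pics/k3.png',[[478.3,-304.3,z] for z in (37,21,3)])"
```

```text
t 19.175 pos [ 477.71 -303.98    3.58] tilt [-0.e+00  1.e-04 -1.e+00] yaw y -1.161 F [ 1.34  0.45 -1.04] T [-0.05  -0.03   0.011] grip 34.91 j [-0.77  0.63  1.58  0.    0.94  0.39]
tool shift [-0.42  0.53 -0.42] to level rotvec(tool): [-0.      0.      0.0001]
```

View pics/k3.png

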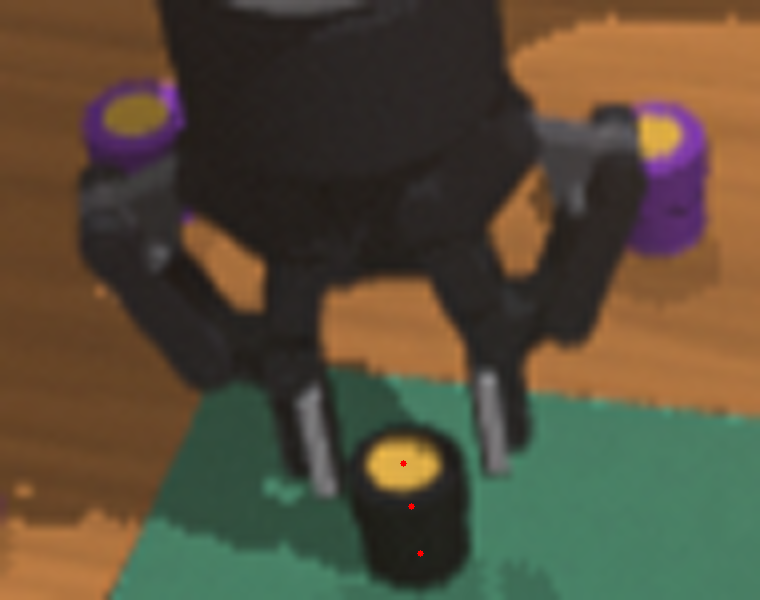

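The tips still look high. I'll feel my way down in small steps with force checks.

Request:
jog_arm(increments=[{"rx": 0, "ry": 0, "rz": 0, "x": 1, "y": 0.3, "z": -0.3, "hand": 35}, {"rx": 0, "ry": 0, "rz": 0, "x": 1, "y": 0, "z": 0, "hand": 35}, {"rx": 0, "ry": 0, "rz": 0, "x": 1, "y": 0, "z": 0, "hand": 35}, {"rx": 0, "ry": 0, "rz": 0, "x": 0, "y": 0, "z": 0, "hand": 35}])

```text
time_s: 19.73
eef_pos: [478.1, -304.1, 0.5]
ee_rot: [-0.144, -0.692, -0.144, 0.692]
force: [0.1, -0.6, -0.3]
grip_width: 0.407
```

Request:
jog_arm(increments=[{"rx": 0, "ry": 0, "rz": 0, "x": 1, "y": 0, "z": 0, "hand": 35}, {"rx": 0, "ry": 0, "rz": 0, "x": 1, "y": 0, "z": 0, "hand": 35}, {"rx": 0, "ry": 0, "rz": 0, "x": 0, "y": 0, "z": 0, "hand": 35}])

```text
time_s: 20.1
eef_pos: [478.1, -304.1, -1.5]
ee_rot: [-0.144, -0.692, -0.144, 0.692]
force: [0.3, -0.7, -0.5]
grip_width: 0.409
```

Request:
jog_arm(increments=[{"rx": 0, "ry": 0, "rz": 0, "x": 1, "y": 0, "z": 0, "hand": 35}, {"rx": 0, "ry": 0, "rz": 0, "x": 1, "y": 0, "z": 0, "hand": 35}, {"rx": 0, "ry": 0, "rz": 0, "x": 1, "y": 0, "z": 0, "hand": 35}, {"rx": 0, "ry": 0, "rz": 0, "x": 0, "y": 0, "z": 0, "hand": 35}])

```text
time_s: 20.6
eef_pos: [478.1, -304.1, -4.5]
ee_rot: [-0.144, -0.692, -0.144, 0.692]
force: [0.1, 1.3, 0.2]
grip_width: 0.412
```

```bash
python3 -c "
from h import *
go([478.3,-304.3,-5])
crop('scene',180,195,95,75,8,'pics/k4.png',[[478.3,-304.3,z] for z in (37,21,3)])"
```

```text
t 20.6 pos [ 478.06 -304.08   -4.51] tilt [-1.e-04  2.e-04 -1.e+00] yaw y -1.161 F [0.13 1.27 0.22] T [-0.016 -0.052 -0.034] grip 35.16 j [-0.77  0.64  1.58  0.    0.92  0.39]
tool shift [ 0.49  0.29 -0.13] to level rotvec(tool): [0.     0.     0.0002]
```

View pics/k4.png

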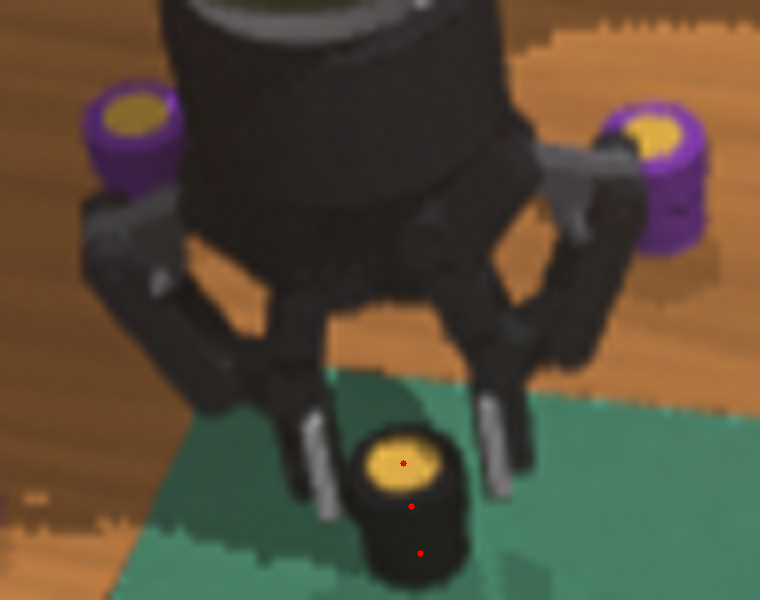

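Request:
jog_arm(increments=[{"rx": 0, "ry": 0, "rz": 0, "x": 0, "y": 0.3, "z": 0, "hand": 30}, {"rx": 0, "ry": 0, "rz": 0, "x": 0, "y": 0, "z": 0, "hand": 25}, {"rx": 0, "ry": 0, "rz": 0, "x": 0, "y": 0, "z": 0, "hand": 25}, {"rx": 0, "ry": 0, "rz": 0, "x": 0, "y": 0, "z": 0, "hand": 25}], force=40)

```text
time_s: 21.15
eef_pos: [478.2, -304.3, -4.2]
ee_rot: [-0.144, -0.692, -0.144, 0.692]
force: [-1.0, 2.6, 5.9]
grip_width: 0.34
```

Request:
jog_arm(increments=[{"rx": 0, "ry": 0, "rz": 0, "x": -10, "y": 0, "z": 0, "hand": 25}, {"rx": 0, "ry": 0, "rz": 0, "x": -30, "y": 0, "z": 0, "hand": 25}, {"rx": 0, "ry": 0, "rz": 0, "x": 0, "y": 0, "z": 0, "hand": 25}, {"rx": 0, "ry": 0, "rz": 0, "x": 0, "y": 0, "z": 0, "hand": 25}])

```text
time_s: 21.65
eef_pos: [477.9, -304.2, 35.0]
ee_rot: [-0.144, -0.692, -0.144, 0.692]
force: [0.2, 0.3, -1.0]
grip_width: 0.337
```

```bash
python3 -c "
from h import *
go([478.3,-304.3,36])
p=sense()['eef_pos']
crop('scene',180,175,95,75,8,'pics/k5.png',[p+[0,0,z] for z in (41.5,7.5)])"
```

```text
t 21.65 pos [ 477.9  -304.19   35.01] tilt [-6.e-04  5.e-04 -1.e+00] yaw y -1.161 F [ 0.18  0.29 -1.03] T [ 0.021 -0.022  0.012] grip 28.79 j [-0.77  0.58  1.56 -0.    1.    0.39]
tool shift [-0.99  0.26 -0.32] to level rotvec(tool): [0.     0.0003 0.0007]
```

View pics/k5.png

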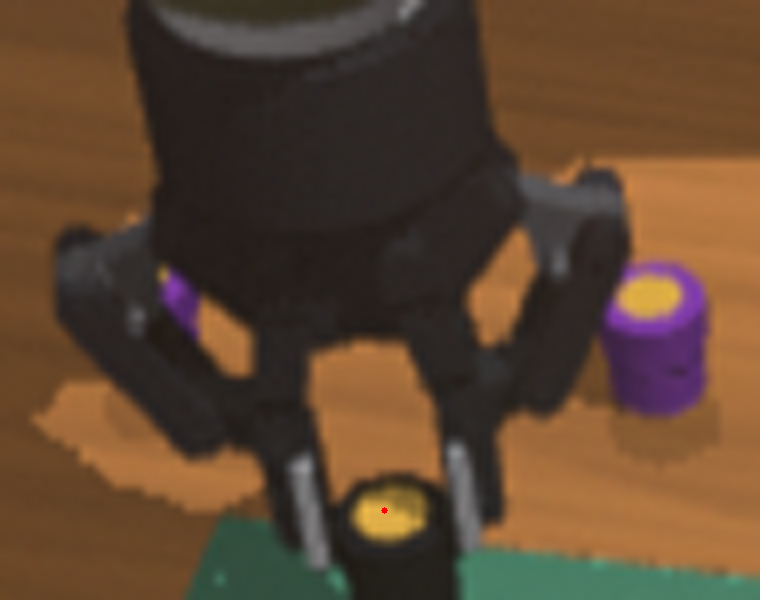

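Request:
jog_arm(increments=[{"rx": 0, "ry": 0, "rz": 0, "x": -40, "y": 0, "z": 0, "hand": 25}, {"rx": 0, "ry": 0, "rz": 0, "x": -50, "y": 0, "z": 0, "hand": 25}, {"rx": 0, "ry": 0, "rz": 0, "x": -50, "y": -30, "z": -24, "hand": 25}, {"rx": 0, "ry": 0, "rz": 0, "x": 0, "y": -30, "z": -24, "hand": 25}, {"rx": 0, "ry": 0, "rz": 0, "x": 0, "y": -30, "z": -24, "hand": 25}])

```text
time_s: 22.32
eef_pos: [508.4, -192.3, 174.7]
ee_rot: [-0.144, -0.692, -0.144, 0.692]
force: [-0.1, -0.3, -0.9]
grip_width: 0.336
```

Request:
jog_arm(increments=[{"rx": 0, "ry": 0, "rz": 0, "x": 0, "y": -30, "z": -24, "hand": 25}, {"rx": 0, "ry": 0, "rz": 0, "x": 0, "y": -30, "z": -24, "hand": 25}, {"rx": 0, "ry": 0, "rz": 0, "x": 0, "y": -30, "z": -24, "hand": 25}, {"rx": 0, "ry": 0, "rz": 0, "x": 0, "y": -30, "z": -24, "hand": 25}, {"rx": 0, "ry": 0, "rz": 0, "x": 0, "y": -30, "z": -24, "hand": 25}])

```text
time_s: 22.95
eef_pos: [558.5, -6.8, 174.1]
ee_rot: [-0.144, -0.692, -0.144, 0.693]
force: [-0.0, -0.4, -0.9]
grip_width: 0.342
```

Request:
jog_arm(increments=[{"rx": 0, "ry": 0, "rz": 0, "x": 0, "y": -30, "z": -23, "hand": 25}, {"rx": 0, "ry": 0, "rz": 0, "x": 0, "y": -15, "z": -12, "hand": 25}, {"rx": 0, "ry": 0, "rz": 0, "x": 0, "y": 0, "z": 0, "hand": 25}, {"rx": 0, "ry": 0, "rz": 0, "x": 0, "y": 0, "z": 0, "hand": 25}])

```text
time_s: 23.45
eef_pos: [572.6, 46.0, 174.9]
ee_rot: [-0.144, -0.692, -0.144, 0.693]
force: [-0.1, -0.7, -1.2]
grip_width: 0.341
```

```bash
python3 -c "
from h import *
go([576.3,68.8,165])
p=sense()['eef_pos']
crop('scene',375,215,75,100,6,'pics/k6.png',[p+[0,0,z] for z in (41.3,7.3)]+[[576.3,68.8,157]])"
```

```text
t 23.45 pos [572.63  46.04 174.89] tilt [-6.e-04 -3.e-04 -1.e+00] yaw y -1.162 F [-0.08 -0.66 -1.24] T [ 0.016 -0.029 -0.002] grip 29.11 j [-0.12  0.44  1.38 -0.    1.32  1.04]
tool shift [  9.88 -19.42 -12.43] to level rotvec(tool): [-0.      0.0006 -0.    ]
```

View pics/k6.png

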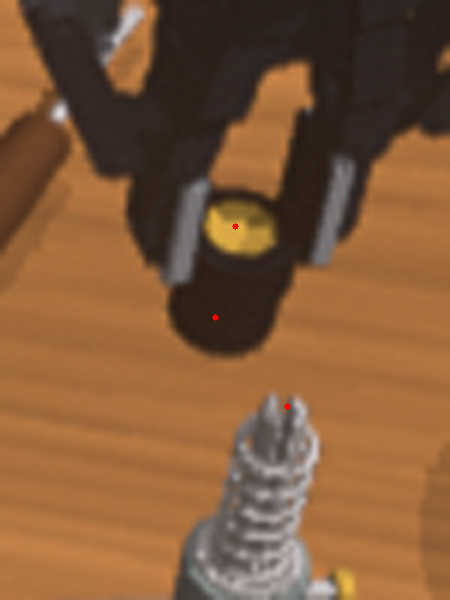

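Request:
jog_arm(increments=[{"rx": 0, "ry": 0, "rz": 0, "x": 2, "y": -9, "z": -6, "hand": 25}, {"rx": 0, "ry": 0, "rz": 0, "x": 3, "y": -9.2, "z": -6, "hand": 25}, {"rx": 0, "ry": 0, "rz": 0, "x": 0, "y": 0, "z": 0, "hand": 25}, {"rx": 0, "ry": 0, "rz": 0, "x": 0, "y": 0, "z": 0, "hand": 25}])

```text
time_s: 24.0
eef_pos: [576.5, 68.6, 170.1]
ee_rot: [-0.144, -0.692, -0.144, 0.692]
force: [0.7, -0.3, -0.7]
grip_width: 0.34
```

```bash
python3 -c "
from h import *
go([576.3,68.0,165])
p=sense()['eef_pos']
crop('scene',385,225,70,75,8,'pics/k7.png',[p+[0,0,z] for z in (41.3,7.3)]+[[576.3,68.4,157]])"
```

```text
t 24.0 pos [576.53  68.63 170.14] tilt [-0.e+00 -1.e-04 -1.e+00] yaw y -1.161 F [ 0.68 -0.33 -0.74] T [-0.003  0.029  0.018] grip 29.0 j [-0.08  0.46  1.37 -0.    1.31  1.08]
tool shift [5.14 0.48 0.46] to level rotvec(tool): [ 0.      0.0001 -0.0001]
```

View pics/k7.png

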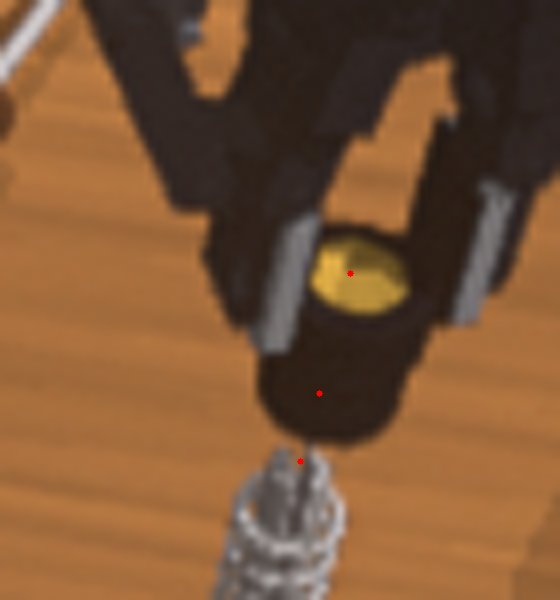

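Request:
jog_arm(increments=[{"rx": 0, "ry": 0, "rz": 0, "x": 4, "y": 1.4, "z": 0.6, "hand": 25}, {"rx": 0, "ry": 0, "rz": 0, "x": 4, "y": 0, "z": 0, "hand": 25}, {"rx": 0, "ry": 0, "rz": 0, "x": 0, "y": 0, "z": 0, "hand": 25}])

```text
time_s: 24.42
eef_pos: [576.3, 67.0, 161.7]
ee_rot: [-0.144, -0.692, -0.144, 0.693]
force: [-0.2, 0.2, -1.1]
grip_width: 0.338
```

```bash
python3 -c "
from h import *
go([576.3,67.2,165])
p=sense()['eef_pos']
crop('scene',380,235,70,75,8,'pics/k8.png',[p+[0,0,z] for z in (41.3,7.3)])"
```

```text
t 24.425 pos [576.33  66.96 161.68] tilt [-9.e-04  1.e-04 -1.e+00] yaw y -1.161 F [-0.19  0.2  -1.12] T [-0.035 -0.009  0.019] grip 28.9 j [-0.09  0.46  1.38  0.    1.3   1.08]
tool shift [-3.32 -0.23 -0.07] to level rotvec(tool): [-0.      0.0008  0.0004]
```

View pics/k8.png

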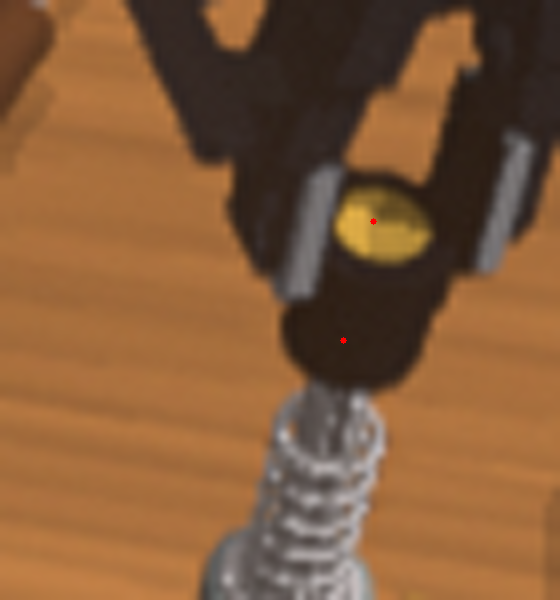

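Request:
jog_arm(increments=[{"rx": 0, "ry": 0.0008, "rz": 0.0004, "x": 4, "y": -0.1, "z": 0, "hand": 25}, {"rx": 0, "ry": 0, "rz": 0, "x": 4, "y": 0, "z": 0, "hand": 25}, {"rx": 0, "ry": 0, "rz": 0, "x": 2, "y": 0, "z": 0, "hand": 25}, {"rx": 0, "ry": 0, "rz": 0, "x": 0, "y": 0, "z": 0, "hand": 25}])

```text
time_s: 24.98
eef_pos: [576.5, 67.2, 152.0]
ee_rot: [0.144, 0.693, 0.144, -0.692]
force: [0.1, -0.2, -1.1]
grip_width: 0.335
```

Request:
jog_arm(increments=[{"rx": 0, "ry": 0, "rz": 0, "x": 1.5, "y": 0, "z": 0, "hand": 25}, {"rx": 0, "ry": 0, "rz": 0, "x": 1.5, "y": 0, "z": 0, "hand": 25}, {"rx": 0, "ry": 0, "rz": 0, "x": 0, "y": 0, "z": 0, "hand": 25}])

```text
time_s: 25.35
eef_pos: [576.4, 67.2, 149.0]
ee_rot: [0.144, 0.693, 0.144, -0.692]
force: [0.8, -0.4, 0.2]
grip_width: 0.339
```

```bash
python3 -c "
from h import *
go([576.3,67.2,149])"
```

```text
t 25.35 pos [576.45  67.15 149.02] tilt [ 6.e-04 -0.e+00 -1.e+00] yaw y -1.161 F [ 0.81 -0.41  0.24] T [-0.057 -0.017 -0.007] grip 28.98 j [-0.09  0.48  1.4   0.    1.27  1.08]
tool shift [ 0.02 -0.1   0.12] to level rotvec(tool): [-0.     -0.0006 -0.0003]
```

Request:
jog_arm(increments=[{"rx": 0, "ry": 0, "rz": 0, "x": 1, "y": 0, "z": 0, "hand": 25}, {"rx": 0, "ry": 0, "rz": 0, "x": 1, "y": 0, "z": 0, "hand": 25}, {"rx": 0, "ry": 0, "rz": 0, "x": 0, "y": 0, "z": 0, "hand": 25}])

```text
time_s: 25.72
eef_pos: [576.5, 67.1, 147.1]
ee_rot: [0.144, 0.693, 0.144, -0.692]
force: [0.8, 0.3, -1.5]
grip_width: 0.338
```

```bash
python3 -c "
from h import *
go([576.3,67.2,149])"
```

```text
t 25.725 pos [576.48  67.14 147.05] tilt [ 7.e-04 -1.e-04 -1.e+00] yaw y -1.161 F [ 0.79  0.31 -1.52] T [ 0.047  0.007 -0.008] grip 28.83 j [-0.09  0.48  1.4   0.    1.26  1.08]
tool shift [-1.95 -0.12  0.14] to level rotvec(tool): [-0.     -0.0006 -0.0003]
```

The bore is over the rod end with no resistance. Continuing down.

Request:
jog_arm(increments=[{"rx": 0, "ry": -0.0005, "rz": 0, "x": 1.5, "y": 0, "z": 0, "hand": 25}, {"rx": 0, "ry": 0, "rz": 0, "x": 1.5, "y": 0, "z": 0, "hand": 25}, {"rx": 0, "ry": 0, "rz": 0, "x": 0, "y": 0, "z": 0, "hand": 25}])

```text
time_s: 26.1
eef_pos: [576.5, 67.2, 144.0]
ee_rot: [0.144, 0.692, 0.144, -0.692]
force: [-0.4, -0.8, -0.3]
grip_width: 0.341
```

```bash
python3 -c "
from h import *
go([576.3,67.2,149])
p=sense()['eef_pos']
crop('scene',380,235,70,75,8,'pics/k9.png',[p+[0,0,z] for z in (41.3,7.3)])"
```

```text
t 26.1 pos [576.47  67.16 144.02] tilt [ 2.e-04 -2.e-04 -1.e+00] yaw y -1.161 F [-0.37 -0.8  -0.34] T [ 0.065 -0.017 -0.035] grip 29.11 j [-0.09  0.48  1.41 -0.    1.26  1.08]
tool shift [-4.98 -0.1   0.14] to level rotvec(tool): [-0.     -0.0001 -0.0003]
```

Request:
jog_arm(increments=[{"rx": 0, "ry": 0, "rz": 0, "x": 1.5, "y": 0, "z": 0, "hand": 25}, {"rx": 0, "ry": 0, "rz": 0, "x": 1.5, "y": 0, "z": 0, "hand": 25}, {"rx": 0, "ry": 0, "rz": 0, "x": 0, "y": 0, "z": 0, "hand": 25}])

```text
time_s: 26.52
eef_pos: [576.4, 67.1, 141.0]
ee_rot: [0.144, 0.692, 0.144, -0.692]
force: [0.2, -0.3, -0.6]
grip_width: 0.336
```

```bash
python3 -c "
from h import *
go([576.3,67.2,149])"
```

```text
t 26.525 pos [576.43  67.14 140.96] tilt [ 1.e-04 -2.e-04 -1.e+00] yaw y -1.161 F [ 0.21 -0.29 -0.65] T [-0.014 -0.014  0.016] grip 28.65 j [-0.09  0.48  1.41 -0.    1.25  1.08]
tool shift [-8.04 -0.1   0.1 ] to level rotvec(tool): [ 0.      0.     -0.0002]
```

View pics/k9.png

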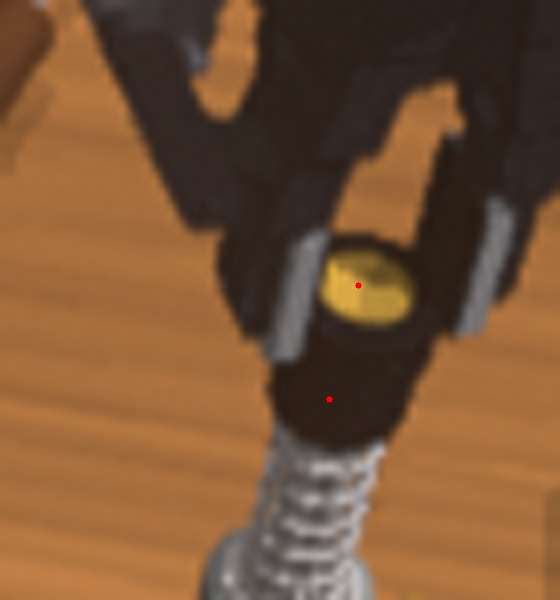

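Request:
jog_arm(increments=[{"rx": 0, "ry": 0, "rz": 0, "x": 1, "y": 0, "z": 0, "hand": 25}, {"rx": 0, "ry": 0, "rz": 0, "x": 1, "y": 0, "z": 0, "hand": 25}, {"rx": 0, "ry": 0, "rz": 0, "x": 1, "y": 0, "z": 0, "hand": 25}, {"rx": 0, "ry": 0, "rz": 0, "x": 0, "y": 0, "z": 0, "hand": 25}])

```text
time_s: 27.02
eef_pos: [576.5, 67.2, 138.0]
ee_rot: [0.144, 0.692, 0.144, -0.692]
force: [-0.3, -0.1, -0.1]
grip_width: 0.338
```

```bash
python3 -c "
from h import *
go([576.3,67.2,138])"
```

```text
t 27.025 pos [576.49  67.17 138.05] tilt [ 3.e-04 -2.e-04 -1.e+00] yaw y -1.161 F [-0.28 -0.09 -0.07] T [-0.006  0.038  0.033] grip 28.85 j [-0.09  0.49  1.41 -0.    1.24  1.08]
tool shift [ 0.05 -0.1   0.16] to level rotvec(tool): [ 0.     -0.0002 -0.0003]
```

Request:
jog_arm(increments=[{"rx": 0, "ry": 0, "rz": 0, "x": 1, "y": 0, "z": 0, "hand": 25}, {"rx": 0, "ry": 0, "rz": 0, "x": 1, "y": 0, "z": 0, "hand": 25}, {"rx": 0, "ry": 0, "rz": 0, "x": 0, "y": 0, "z": 0, "hand": 25}])

```text
time_s: 27.4
eef_pos: [576.5, 67.2, 136.2]
ee_rot: [0.144, 0.692, 0.144, -0.692]
force: [1.5, -0.0, 0.4]
grip_width: 0.337
```

```bash
python3 -c "
from h import *
go([576.3,67.2,138])"
```

```text
t 27.4 pos [576.54  67.16 136.15] tilt [ 4.e-04 -2.e-04 -1.e+00] yaw y -1.161 F [ 1.54 -0.01  0.38] T [0.054 0.002 0.038] grip 28.78 j [-0.09  0.49  1.42 -0.    1.24  1.08]
tool shift [-1.85 -0.13  0.2 ] to level rotvec(tool): [ 0.     -0.0003 -0.0004]
```

Request:
jog_arm(increments=[{"rx": 0, "ry": 0, "rz": 0, "x": 1, "y": 0, "z": 0, "hand": 25}, {"rx": 0, "ry": 0, "rz": 0, "x": 1, "y": 0, "z": 0, "hand": 25}, {"rx": 0, "ry": 0, "rz": 0, "x": 0, "y": 0, "z": 0, "hand": 25}])

```text
time_s: 27.78
eef_pos: [576.6, 67.1, 134.2]
ee_rot: [0.144, 0.693, 0.144, -0.692]
force: [0.3, 0.4, 0.7]
grip_width: 0.341
```

```bash
python3 -c "
from h import *
go([576.3,67.2,138])
p=sense()['eef_pos']
crop('scene',375,245,70,75,8,'pics/k10.png',[p+[0,0,z] for z in (41.3,7.3)])"
```

```text
t 27.775 pos [576.6   67.13 134.24] tilt [ 7.e-04 -3.e-04 -1.e+00] yaw y -1.161 F [0.33 0.41 0.65] T [ 0.017  0.041 -0.032] grip 29.12 j [-0.09  0.49  1.42 -0.    1.23  1.08]
tool shift [-3.76 -0.18  0.24] to level rotvec(tool): [ 0.     -0.0005 -0.0005]
```

View pics/k10.png

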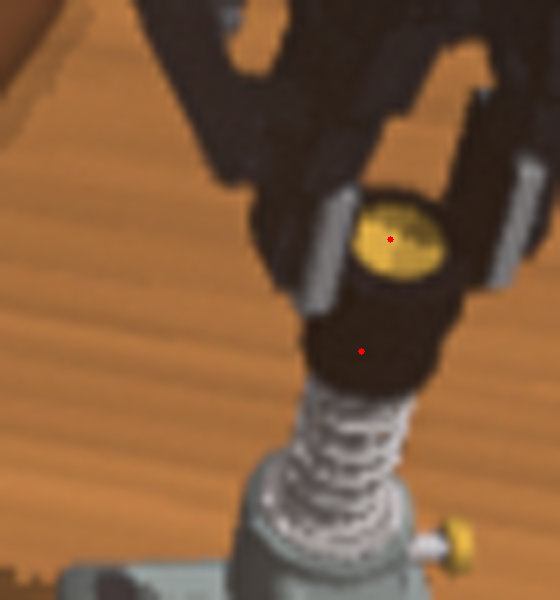

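Request:
jog_arm(increments=[{"rx": 0, "ry": 0, "rz": 0, "x": 1, "y": 0, "z": 0, "hand": 25}, {"rx": 0, "ry": 0, "rz": 0, "x": 1, "y": 0, "z": 0, "hand": 25}, {"rx": 0, "ry": 0, "rz": 0, "x": 0, "y": 0, "z": 0, "hand": 25}])

```text
time_s: 28.2
eef_pos: [576.6, 67.1, 132.2]
ee_rot: [0.144, 0.693, 0.144, -0.692]
force: [-0.5, 1.1, 2.1]
grip_width: 0.337
```

```bash
python3 -c "
from h import *
go([576.3,67.2,138])"
```

```text
t 28.2 pos [576.59  67.14 132.22] tilt [ 6.e-04 -2.e-04 -1.e+00] yaw y -1.161 F [-0.53  1.09  2.12] T [ 0.055  0.032 -0.056] grip 28.82 j [-0.09  0.49  1.42 -0.    1.23  1.08]
tool shift [-5.78 -0.16  0.24] to level rotvec(tool): [ 0.     -0.0005 -0.0004]
```

The knob is resting on the spring at about 2–3 N. I'll ease up a little and let go.

Request:
jog_arm(increments=[{"rx": 0, "ry": 0, "rz": 0, "x": -1, "y": 0, "z": 0, "hand": 25}, {"rx": 0, "ry": 0, "rz": 0, "x": -0.8, "y": 0, "z": 0, "hand": 25}, {"rx": 0, "ry": 0, "rz": 0, "x": 0, "y": 0, "z": 0, "hand": 33}, {"rx": 0, "ry": 0, "rz": 0, "x": 0, "y": 0, "z": 0, "hand": 42}, {"rx": 0, "ry": 0, "rz": 0, "x": 0, "y": 0, "z": 0, "hand": 50}])

```text
time_s: 28.82
eef_pos: [576.4, 67.1, 133.8]
ee_rot: [0.144, 0.692, 0.144, -0.692]
force: [-0.6, 0.4, -0.2]
grip_width: 0.587
```

```bash
python3 -c "
from h import *
go([576.3,67.2,138])
p=sense()['eef_pos']
crop('scene',375,245,70,75,8,'pics/k11.png',[[576.3,67.7,145],[576.3,67.7,179]])"
```

```text
t 28.825 pos [576.44  67.13 133.81] tilt [ 1.e-04 -3.e-04 -1.e+00] yaw y -1.161 F [-0.6   0.39 -0.21] T [0.037 0.019 0.019] grip 50.1 j [-0.09  0.49  1.42 -0.    1.23  1.08]
tool shift [-4.19 -0.12  0.1 ] to level rotvec(tool): [ 0.     -0.     -0.0003]
```

View pics/k11.png

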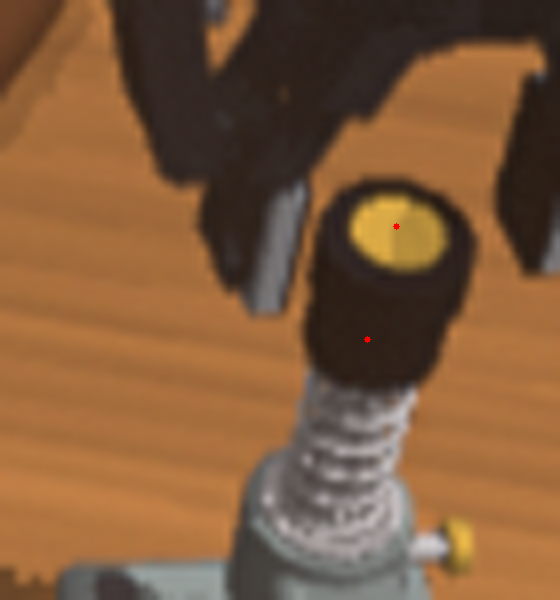

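Released, and the knob stands upright on the spring. I'll withdraw straight up, then move away.

Request:
jog_arm(increments=[{"rx": 0, "ry": 0, "rz": 0, "x": -10, "y": 0, "z": 0, "hand": 60}, {"rx": 0, "ry": 0, "rz": 0, "x": -30, "y": 0, "z": 0, "hand": 60}, {"rx": 0, "ry": 0, "rz": 0, "x": -35, "y": 0, "z": 0, "hand": 60}, {"rx": 0, "ry": 0, "rz": 0, "x": -35, "y": 0, "z": 0, "hand": 60}, {"rx": 0, "ry": 0, "rz": 0, "x": 0, "y": 30, "z": 25, "hand": 60}])

```text
time_s: 29.5
eef_pos: [566.6, 30.5, 247.4]
ee_rot: [0.146, 0.694, 0.144, -0.69]
force: [0.9, -1.2, -0.9]
grip_width: 0.704
```

Request:
jog_arm(increments=[{"rx": 0, "ry": 0, "rz": 0, "x": 0, "y": 40, "z": 30, "hand": 60}, {"rx": 0, "ry": 0, "rz": 0, "x": 0, "y": 40, "z": 30, "hand": 60}, {"rx": 0, "ry": 0, "rz": 0, "x": 0, "y": 40, "z": 30, "hand": 60}, {"rx": 0, "ry": 0, "rz": 0, "x": 0, "y": 0, "z": 0, "hand": 60}, {"rx": 0, "ry": 0, "rz": 0, "x": 0, "y": 0, "z": 0, "hand": 60}])

```text
time_s: 30.12
eef_pos: [530.9, -115.8, 244.5]
ee_rot: [0.144, 0.693, 0.144, -0.692]
force: [0.3, 0.6, 0.0]
grip_width: 0.7
```

```bash
python3 -c "
from h import *
go(None)
crop('scene',370,245,75,75,8,'pics/f1.png',[[576.3,68.0,145],[576.3,68.0,179]])
crop('top',170,160,70,70,8,'pics/f2.png',[[576.3,68.0,179]])
s=capture('scene');cv2.imwrite('pics/f3.png',s[:,:,::-1])"
```

```text
t 30.125 pos [ 530.91 -115.8   244.48] tilt [ 1.1e-03 -1.0e-04 -1.0e+00] yaw y -1.161 F [0.3  0.57 0.  ] T [ 0.005 -0.009 -0.   ] grip 59.78 j [-0.43  0.33  1.36  0.    1.45  0.73]
```

View pics/f1.png

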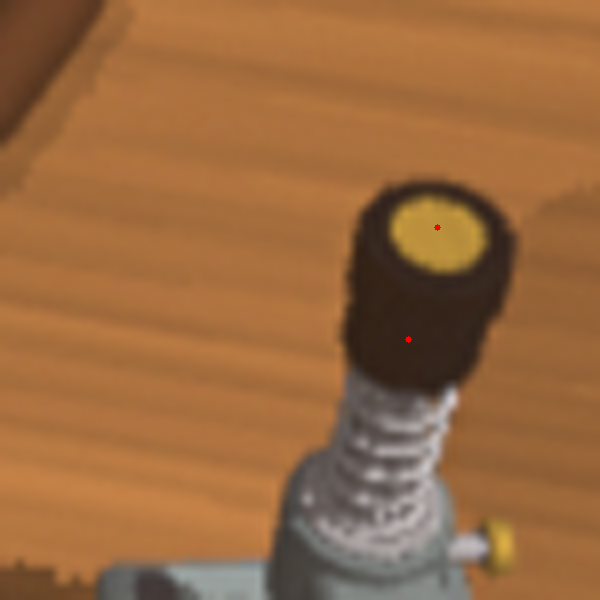

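View pics/f2.png

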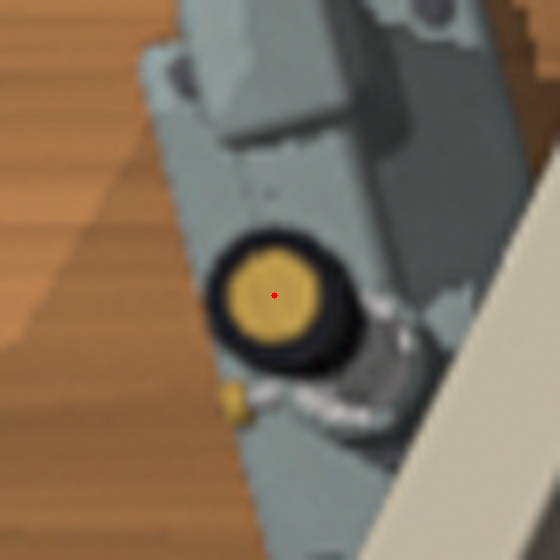

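View pics/f3.png

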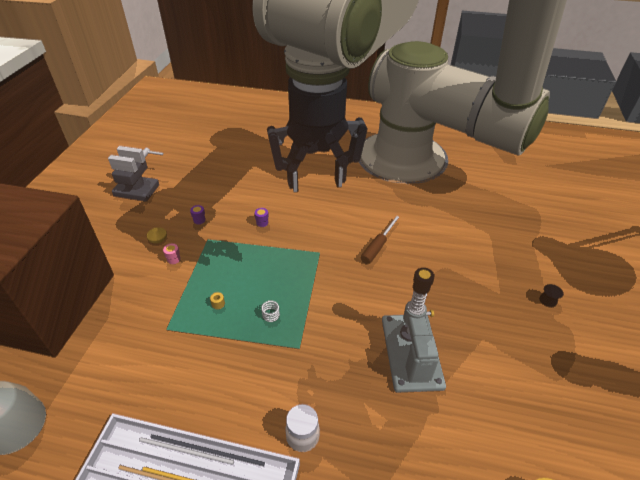

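In both views the knob's gold face sits on the predicted point: scene crop (438,230), top crop (274,295). It stands upright on the spring, and the bush and short spring haven't moved.

```bash
python3 -c "
from rig import *
print(finish_job())"
```

```text
the job is handed in; nothing more can be done
None
```

The press is back together and handed in at about 30 s of the 72 s allowed. The return spring sits on the boss with its cross-bar in the plunger's slot, and the black knob stands upright on top of it, released.

- **Spring:** it snagged once near the top of the rod, at about 1.5–2.5 N. I shifted it slightly and turned it 0.06 rad, and it then slid down freely. At the seat the force rose at about 1 N/mm to 3.6 N, and a ±0.04 rad turn gave no further drop, so I took it as fully home.
- **Knob:** it slid over the rod end without resistance and came to rest on the spring at about 2 N before I let go.
- **Last pictures:** both cameras put the knob's top face within about 1 mm of the point expected for a seated spring and knob. The bush and short spring are where they were, and nothing touches the robot.

**What disagreed:**
- **Fingertips:** in the pictures they sat about 20 mm higher than the reported tool position implied. I gripped the knob with the tool reading 4 mm below bench level, and a brief 6 N showed as the fingers closed, cause unknown.
- **Knob in the grip:** it appeared about 2 mm to one side in the camera view, so I lined it up with the rod by eye.
- **Spring under the knob:** it pushed back a little less than 1 N/mm at first. I judged that contact from the final force and the pictures.

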